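# Grill a frozen hash-brown patty in the contact grill

## Robot

A 6-joint arm with a two-finger parallel gripper is mounted at the origin on the work surface. World frame = base frame: x ahead of the robot, y to its left, z up, the work surface at z = 0. Lengths are in mm, angles in rad, forces in N, time in s.
With the tool pointing down it reaches from about 300 to 775 mm from the base axis. Payload 14.6 kg.
Tool frame: the origin (TCP) lies midway between the tips of the shut fingers; the grasp point (between the pads) lies manip.grasp_offset behind it (manip.grasp_offset is the distance from the TCP to the grasp point, in mm); z points along the fingers, y is the direction in which the jaws open and shut (so a half turn about z gives the same grasp; the last joint's range is limited). The gripper opens to 94 mm and grips with 3 to 60 N. Pads are 16 mm wide; open, the fingers measure 119 mm over their backs; the gripper's body (75 mm by 177 mm) begins 78 mm behind the grasp point.
Start: joints at [1.187, 0.3, 1.521, -0, 1.321, -0.067], TCP at [171.337, 522.621, 205.446] pointing down, gripper open.
Joint ranges: [-3.03, 3.03], [-0.79, 2.21], [0.23, 2.52], [-1.04, 4.18], [0, 3.07], [-2.55, 2.55]. Speed limits (rad/s): [2.22, 2.22, 2.57, 3.14, 3.14, 3.14].

## Interface

Orientations are given as [roll, pitch, yaw] about the fixed x, y, z axes, in that order (R = Rz(yaw) Ry(pitch) Rx(roll)).
In Python, from cell import monitor, vision, order, manip gives the robot as it stands.
- The arm moves only by the shell command python3 -m jog 'ROWS' [FORCE]. ROWS is JSON, a list of rows, each a list of 7 numbers: the shift along the tool's x, y, z in cm, then the turn, a rotation vector about the tool's x, y, z in rad, then the opening in per cent of the stroke, from 0 (shut) to 100 (fully open). In form: [[tx, ty, tz, rx, ry, rz, jaw], ...]. A call has 1 to 8 rows; each row shifts and turns the commanded pose from where the row before left it, along the tool's axes as they then stand; what a row does not reach is not made up. A row lasts 1/10 s, in which the tool goes at most 50 mm and 8.59 degrees, less where a joint would pass 70% of its speed; a pose out of reach is approached as far as the arm can. A call is refused whole if a number of a shift passes 5 or a number of a turn 0.15, either way. A call with a gripper value outside its range is refused whole. The fingers move at their own pace and stop on an object; FORCE is the grip in N (left out, the last holds). Time passes only in rows, so rows that do not move let the fingers close. It gives the time, the measured TCP pose, the force and the opening at its end, in the units of the state.
- monitor.read_state(): the state, without advancing time (a new reading comes with each control period).
- vision.camera(name): name is "scene" or "side" or "wrist"; returns a dict with "color" (480x640x3 uint8, blue, green, red), "fx", "fy", "cx", "cy" (pixels), "cam_to_world" (4x4, takes a point from camera to world coordinates); the wrist camera has in their place "tool_from_camera" (4x4, takes a point from camera to tool coordinates, whose origin is the TCP and whose axes are the flange's). Camera axes: x right, y down, z forward; pixel columns grow to the right and rows downward; lengths in mm; the calibration is good to about 2 mm. A picture is of the moment at which its call begins: read the wrist's pose just before it. There is no depth.
- order.sign_off(): hands the job in, once; it reports no verdict.
The state is a dict: "clock": time; "joints": joint angles; "qd": joint speeds; "effort": joint torques, N m; "eef_pos": TCP position; "eef_rot": TCP orientation; "wrist_force": force on the tool from outside, world axes, zero at the start; "moment": the same for the moment, N m; "finger_gap": finger opening in mm.
Only numpy, scipy, OpenCV 4.12 (cv2) and the standard library are available. Lean on these libraries where they do the work, as an engineer would, in place of code of your own. Each camera call takes 0.05 s, during which the arm holds its last target.

## Task

Gently lift the lid of the contact grill right up to its open stop, then take the frozen hash-brown patty from the wooden board and lay it flat in the middle of the lower grill plate, wholly on the plate. Bring the lid down gently until it rests on the patty, without ever letting it drop, and only then turn the red dial on the lid clockwise as far as it goes, to the red mark. Leave the other things on the counter alone.

Things in the scene. Friction and masses are not known exactly. Their poses are not given: they have to be found in the camera images.
- grill: fixed electric contact grill, black and steel, 250 mm deep (x) by 272 mm wide (y), about 145 mm high with the lid down, plus 44 mm of dial. Origin on the counter under the middle of its base, x towards its back (the hinge), front with the handle at -x, z up.
- lower_plate (a point): centre of the cooking surface of the lower plate, 70 mm above the counter; axes as the grill's. The black ribbed plate is 165 mm (x) by 230 mm (y), to be taken as flat, and falls towards the front by 0.09 rad (height rises 0.09 mm per mm of +x). Silver rims 6 mm high stand beside the plate at left, right and back, the front is open.
- lid_hinge (a point): middle of the lid's hinge axis, which runs along the grill's y, 110 mm above the counter, 105 mm behind the grill's origin; axes as the grill's. The lid is 262 mm wide, reaches 195 mm ahead of the hinge, from 14 mm below to 34 mm above the hinge line. Fully open it stands about 62 degrees above level and overhangs the lower plate: the gripper has to come in from the front, tilted.
- lid_handle (a point): middle of the round aluminium handle bar on the front of the lid; point axes turn with the lid. Bar 18 mm thick, 118 mm free between its two arms, along y, 250 mm ahead of the hinge and 15 mm above it in the lid's frame, its centre 55 mm ahead of the lid's front face; about 85 mm above the counter with the lid down, about 335 mm with it fully open.
- grill_lid (a joint): lid hinge angle in rad: 0 shut and empty (lid then slopes down to the front by 0.16 rad), growing as the handle rises, 1.25 at the open stop. About 6 N at the handle to lift. Stays where it is left above about 1.1 rad; lower down it falls shut if let go. On the patty lying flat on the lower plate it rests at about 0.07 rad, its upper plate parallel to the lower.
- dial (a joint): angle in rad of the red dial on top of the lid: near 0 (pointing at the white mark) off, growing clockwise seen from above, end stop at 1.4 (red mark), about 0.03 N m to turn, stays where left.
- dial_grip (a point): point on the dial's axis at the height to grip it; point turns with the dial. The grip is an upright bar 42 mm long along the point's x, 14 mm wide (y), 32 mm tall, its top 7 mm above this point; at 0 it lies along the grill's x. White line on the end that points to the marks; black seat 60 mm across.
- patty: frozen hash-brown patty, rigid, golden, 90 mm (x) by 56 mm (y) by 16 mm thick, about 75 g. Origin at the centre of its underside.
- board: fixed light wooden board 190 mm (x) by 150 mm (y), 12 mm thick, under the patty. Origin at the centre of its underside.
- plate: bystander: white serving plate, 156 mm across, 20 mm high. Origin centre of underside.
- salt: bystander: white salt shaker, 42 mm across, 80 mm high. Origin centre of underside.
- pepper_mill: bystander: dark wooden pepper mill, 52 mm across, 140 mm high. Origin centre of underside.
- oil: bystander: amber oil bottle, 60 mm across, 190 mm high. Origin centre of underside.
- mug: bystander: blue mug, 80 mm across, 95 mm high. Origin centre of underside.
- spatula: bystander: spatula with a wooden handle, about 280 mm long and 20 mm high, lying on the counter in front of the grill. Origin near its middle, x towards the blade.
There are look-alikes about, which are no part of the job. Of the things like the patty, leave any that is blue, pink or purple; of the rest the larger one is meant.

How it is judged:
By the outcome, as a careful person would: the job done as asked, in the order asked, and still so for the second after the job is handed in, with the robot touching nothing.
It also fails if it takes over 72 s, if anything falls off the work surface, if the arm or the gripper's body presses on something with over 40 N, if the wrist force passes 120 N, or if a joint passes its speed limit or range.

## Working session

There is one attempt and no reset: what is moved stays moved. The work goes in short steps, Python scripts to look and compute and a shell command to move; the robot and the scene stay as the last step left them, time stands still between calls to the robot, and variables do not carry over. Pictures are saved under pics/ and viewed, and the job is handed in when it is done.

```bash
ls -la; mkdir -p pics; python3 - <<'E'
from cell import monitor, vision, order, manip
import cv2, numpy as np
print(monitor.read_state()); print(manip.grasp_offset, [a for a in dir(manip) if a[0]!='_'])
for n in ("scene","side","wrist"):
    c=vision.camera(n); cv2.imwrite(f"pics/{n}0.png",c["color"])
    print(n,c["fx"],c["fy"],c["cx"],c["cy"]); print(np.round(c.get("cam_to_world",c.get("tool_from_camera")),4).tolist())
E
```

```text
total 12
drwxr-xr-x  3 agent agent 4096 Dec  6 07:09 .
drwxr-xr-x 23 root  root  4096 Dec  6 07:09 ..
drwxr-xr-x  2 agent agent 4096 Dec  6 07:09 pics
{'clock': 0.0, 'joints': array([ 1.18738427e+00,  3.00452457e-01,  1.52158175e+00,  1.64721875e-06,
        1.32069877e+00, -6.66003037e-02]), 'qd': array([ 0.0020013 , -0.00018571, -0.00127464,  0.00027828,  0.001495  ,
        0.00033254]), 'effort': array([ 1.60855368e-03, -5.31804156e+01, -3.52741027e+01,  7.08844280e-02,
        2.42916163e-02, -1.35237083e-04]), 'eef_pos': array([171.25022431, 522.38334771, 204.89627589]), 'eef_rot': array([-3.14045497e+00, -7.74816584e-05,  2.82478045e+00]), 'wrist_force': array([-0.33380043,  0.31674467,  0.36483148]), 'moment': array([-0.0210706 , -0.02431076,  0.02916745]), 'finger_gap': 93.91878834036307}
18.8 ['Unreachable', 'grasp_offset']
scene 583.7462253218855 583.7462253218855 317.26792559114745 242.85723872719305
[[-0.6481, 0.3989, -0.6487, 1469.4057], [0.7615, 0.334, -0.5555, 714.8982], [-0.0049, -0.854, -0.5202, 884.9491], [0.0, 0.0, 0.0, 1.0]]
side 528.2379504022667 528.2379504022667 316.98267409101555 241.7536324000314
[[0.9173, -0.3129, 0.2462, 216.3832], [-0.3981, -0.7123, 0.578, -837.7348], [-0.0055, -0.6282, -0.778, 1164.689], [0.0, 0.0, 0.0, 1.0]]
wrist 337.81936184840976 337.81936184840976 320.05104509404674 243.30401661141696
[[-0.0002, -0.9734, -0.2292, 65.2863], [1.0, -0.0003, 0.0003, 0.1308], [-0.0004, -0.2292, 0.9734, -178.7759], [0.0, 0.0, 0.0, 1.0]]
```

View pics/scene0.png

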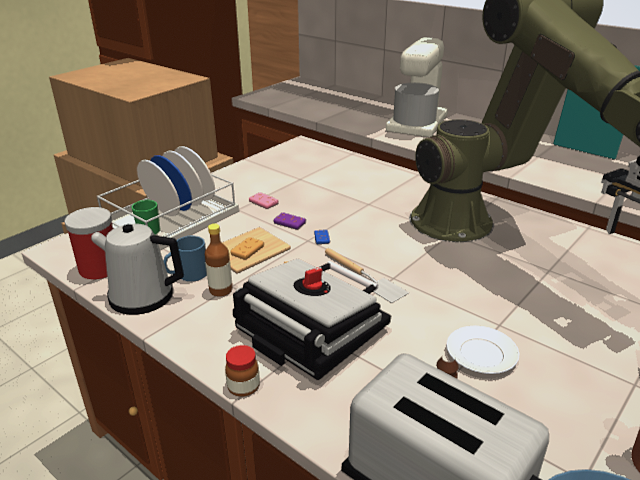

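View pics/side0.png

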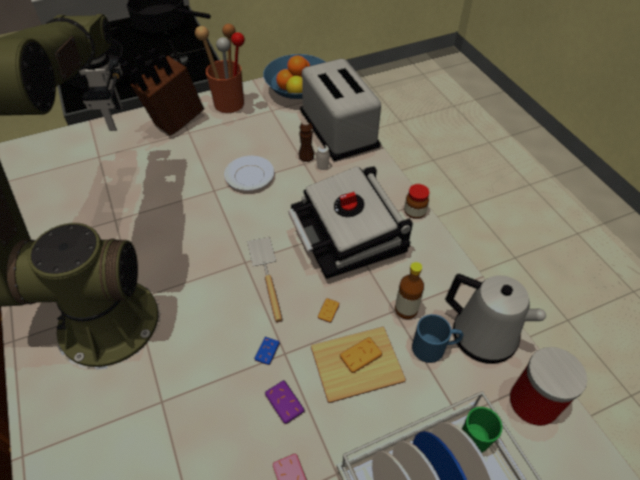

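View pics/wrist0.png

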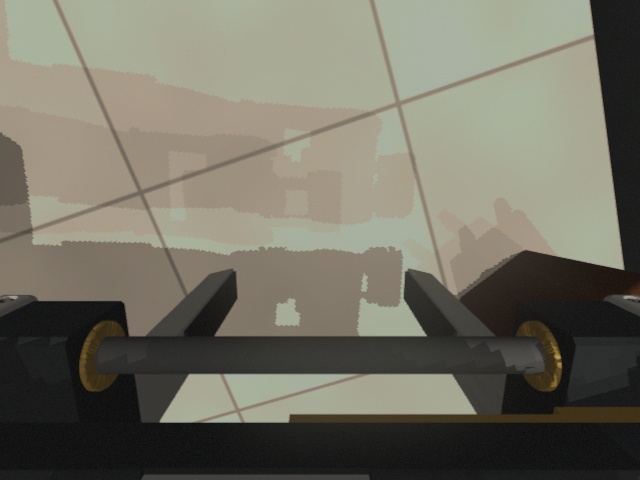

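The scene view has the grill at about (310,315), with the board and patty at (250,247). The side view has the grill at (350,220) with its handle facing the robot, the board and golden patty at (360,355), and the smaller golden decoy at (328,310). The blue, purple and pink ones are lower left. I'll enlarge both to pick out points.

```bash
python3 - <<'E'
import cv2
a=cv2.imread("pics/scene0.png"); b=cv2.imread("pics/side0.png")
cv2.imwrite("pics/sc_c.png",cv2.resize(a[190:390,200:430],None,fx=3.4,fy=3,interpolation=cv2.INTER_CUBIC)[:600,:800])
cv2.imwrite("pics/sc_c.png",cv2.resize(a[190:390,200:430],None,fx=3,fy=3,interpolation=cv2.INTER_CUBIC))
cv2.imwrite("pics/si_c.png",cv2.resize(b[150:300,260:440],None,fx=4,fy=4,interpolation=cv2.INTER_CUBIC))
cv2.imwrite("pics/si_d.png",cv2.resize(b[280:420,240:440],None,fx=4,fy=4,interpolation=cv2.INTER_CUBIC))
E
```

```text
(no output)
```

View pics/sc_c.png

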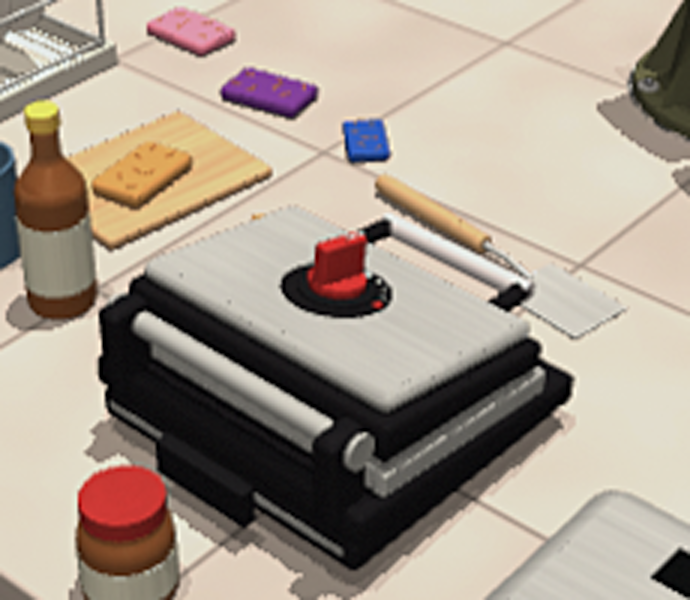

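View pics/si_c.png

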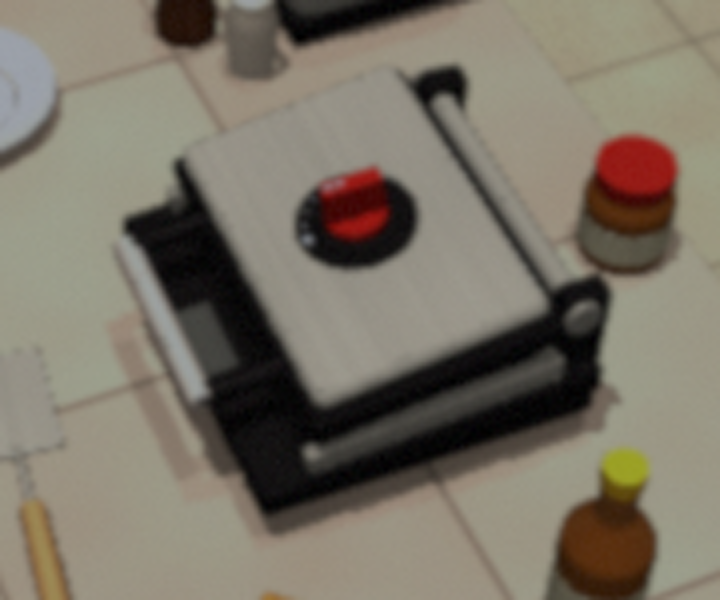

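View pics/si_d.png

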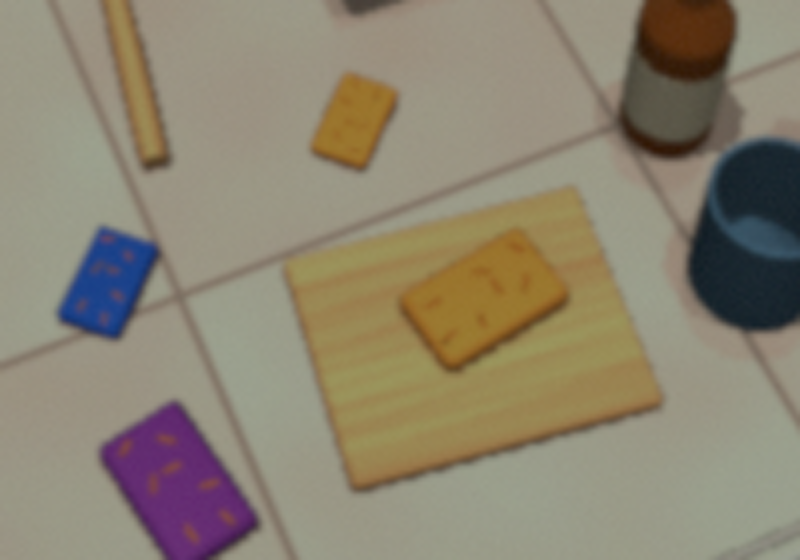

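```bash
cat > h.py <<'E'
from cell import monitor, vision, order, manip
import cv2, numpy as np
from scipy.spatial.transform import Rotation as R
CAL={}
def cal(n):
    if n not in CAL:
        CAL[n]=({"scene":(583.7462253,317.2679256,242.8572387),"side":(528.23795,316.982674,241.7536324)}[n],
        np.array({"scene":[[-0.6481,0.3989,-0.6487,1469.4057],[0.7615,0.334,-0.5555,714.8982],[-0.0049,-0.854,-0.5202,884.9491],[0,0,0,1]],
        "side":[[0.9173,-0.3129,0.2462,216.3832],[-0.3981,-0.7123,0.578,-837.7348],[-0.0055,-0.6282,-0.778,1164.689],[0,0,0,1]]}[n]))
    return CAL[n]
def ray(n,uv):
    (f,cx,cy),T=cal(n); d=T[:3,:3]@np.array([(uv[0]-cx)/f,(uv[1]-cy)/f,1]); return T[:3,3],d/np.linalg.norm(d)
def onz(n,uv,z):
    o,d=ray(n,uv); return o+d*(z-o[2])/d[2]
def proj(n,P):
    (f,cx,cy),T=cal(n); p=(np.atleast_2d(P)-T[:3,3])@T[:3,:3]; return np.c_[f*p[:,0]/p[:,2]+cx,f*p[:,1]/p[:,2]+cy]
def tri(rays):
    A=np.zeros((3,3));b=np.zeros(3)
    for o,d in rays:
        M=np.eye(3)-np.outer(d,d);A+=M;b+=M@o
    p=np.linalg.solve(A,b); return p,[np.linalg.norm((np.eye(3)-np.outer(d,d))@(p-o)) for o,d in rays]
TC=np.array([[-0.0002,-0.9734,-0.2292,65.2863],[1.0,-0.0003,0.0003,0.1308],[-0.0004,-0.2292,0.9734,-178.7759],[0,0,0,1]])
WF=(337.81936,320.05104,243.304017)
def toolT(s=None):
    s=s or monitor.read_state(); T=np.eye(4);T[:3,:3]=R.from_euler('xyz',s['eef_rot']).as_matrix();T[:3,3]=s['eef_pos'];return T
def wray(T,uv):
    C=T@TC; f,cx,cy=WF; d=C[:3,:3]@np.array([(uv[0]-cx)/f,(uv[1]-cy)/f,1]); return C[:3,3],d/np.linalg.norm(d)
def wproj(T,P):
    C=T@TC; f,cx,cy=WF; p=(np.atleast_2d(P)-C[:3,3])@C[:3,:3]; return np.c_[f*p[:,0]/p[:,2]+cx,f*p[:,1]/p[:,2]+cy]
def goal(pos,xax,zax,s=None):
    """shift (cm, tool axes) and rotvec from present pose to goal"""
    T=toolT(s); z=np.array(zax,float);z/=np.linalg.norm(z); x=np.array(xax,float);x-=z*(x@z);x/=np.linalg.norm(x)
    G=np.c_[x,np.cross(z,x),z]
    return T[:3,:3].T@(np.array(pos)-T[:3,3])/10, R.from_matrix(T[:3,:3].T@G).as_rotvec()
E
python3 - <<'E'
from h import *
S=lambda u,v:(200+u/3,190+v/3); C=lambda u,v:(260+u/4,150+v/4); D=lambda u,v:(240+u/4,280+v/4)
prs={"hL(+y)":(S(523,283),C(128,243)),"hR(-y)":(S(392,228),C(203,392)),
"lidF+":(S(530,325),C(185,150)),"lidB+":(S(390,408),C(395,70)),"lidB-":(S(145,268),C(548,305)),"lidF-":(S(292,207),C(325,400)),
"dialTopB?":(S(318,242),C(380,172)),"dialTopF":(S(362,237),C(325,186)),
"board1":(S(180,112),D(285,268)),"board2":(S(270,172),D(575,187)),"board3":(S(115,243),D(660,402)),
"p1":(S(145,143),D(403,297)),"p2":(S(190,160),D(518,230)),"p3":(S(140,205),D(568,288)),"p4":(S(93,180),D(455,365))}
for k,(a,b) in prs.items():
    p,e=tri([ray("scene",a),ray("side",b)]); print(k,p.round(1),np.round(e,1))
print([onz("side",D(*q),28).round(1) for q in ((403,297),(518,230),(568,288),(455,365))])
print([onz("side",D(*q),12).round(1) for q in ((285,268),(575,187),(660,402),(357,488))])
print([onz("side",D(*q),16).round(1) for q in ((345,72),(398,97),(362,168),(310,152))])
E
```

```text
hL(+y) [536.3  89.4  90.4] [1.2 1.2]
hR(-y) [534.1 -45.2  83.1] [2. 2.]
lidF+ [599.4 139.2 109.5] [1.9 1.9]
lidB+ [758.7 135.  129.2] [3. 3.]
lidB- [ 751.2 -106.   132.3] [0.8 0.8]
lidF- [ 594.2 -101.8  110. ] [2.3 2.3]
dialTopB? [685.8  10.2 172.3] [0.7 0.7]
dialTopF [651.   21.6 163.4] [1.6 1.6]
board1 [ 453.9 -324.9   65.1] [34.3 34.3]
board2 [ 557.8 -261.2   53.2] [75.6 75.6]
board3 [ 592.9 -390.7  -54.4] [42.9 42.9]
p1 [ 502.8 -346.2   39.7] [18.4 18.4]
p2 [ 546.9 -306.6   48.6] [28.1 28.1]
p3 [ 575.5 -337.8    2.6] [21.5 21.5]
p4 [ 528.9 -383.6   -3.3] [26.1 26.1]
[array([ 491.6, -328.7,   28. ]), array([ 573.9, -316.4,   28. ]), array([ 583.5, -362.5,   28. ]), array([ 500.9, -379.7,   28. ])]
[array([ 438.3, -275.6,   12. ]), array([ 624.9, -296.5,   12. ]), array([ 603.3, -441.4,   12. ]), array([ 421.7, -418.1,   12. ])]
[array([ 527.7, -164.6,   16. ]), array([ 550.9, -195.4,   16. ]), array([ 508.5, -233.4,   16. ]), array([ 483.4, -209.9,   16. ])]
```

```bash
cat >> h.py <<'E'
def rows(pos,xax,zax,n,jaw,s=None):
    """print n rows (rounded) straight-line to goal, simulate from the commanded ~ measured pose"""
    T=toolT(s); z=np.array(zax,float);z/=np.linalg.norm(z); x=np.array(xax,float);x-=z*(x@z);x/=np.linalg.norm(x)
    G=np.c_[x,np.cross(z,x),z]; p=T[:3,3].copy();Rm=T[:3,:3].copy(); pos=np.array(pos,float)
    out=[]
    for i in range(n):
        k=n-i
        sh=np.round(Rm.T@(pos-p)/k/10,2); w=np.round(R.from_matrix(Rm.T@G).as_rotvec()/k,3)
        p=p+Rm@sh*10; Rm=Rm@R.from_rotvec(w).as_matrix(); out.append([float(v) for v in (*sh,*w)]+[jaw])
    for i in range(0,n,8): print("["+",".join("["+",".join("%g"%v for v in r)+"]" for r in out[i:i+8])+"]")
    print("end",p.round(1))
def st():
    s=monitor.read_state(); print("t%.2f"%s['clock'],"q",s['joints'].round(3),"p",s['eef_pos'].round(1),"rot",s['eef_rot'].round(3),"F",s['wrist_force'].round(1),"M",s['moment'].round(2),"gap %.1f"%s['finger_gap']); return s
E
python3 - <<'E'
from h import *
S=lambda u,v:(200+u/3,190+v/3); C=lambda u,v:(260+u/4,150+v/4); D=lambda u,v:(240+u/4,280+v/4)
prs={"b--":(S(180,112),D(357,488)),"b-+":(S(270,172),D(285,268)),"b++":(S(115,243),D(575,187)),
"p--":(S(145,143),D(455,365)),"p-+":(S(190,160),D(403,297)),"p++":(S(140,205),D(518,230)),"p+-":(S(93,180),D(568,288))}
for k,(a,b) in prs.items():
    p,e=tri([ray("scene",a),ray("side",b)]); print(k,p.round(1),np.round(e,1))
for n,uv in {"plate":(249,174),"pepper":(306,158),"salt":(322,165),"toaster":(350,150),"sp_end":(279,319),"sp_blade":(262,240)}.items(): print(n,onz("side",uv,0).round(0))
rows([440,15,330],[0,1,0],[.5,0,-.866],16,100)
E
```

```text
b-- [ 420.4 -414.6    7.7] [2.8 2.8]
b-+ [ 439.6 -270.9    3.3] [0.7 0.7]
b++ [ 624.  -292.3    7.5] [3.2 3.2]
p-- [ 501.3 -377.1   23.1] [1.1 1.1]
p-+ [ 492.7 -324.7   20.5] [1. 1.]
p++ [ 575.4 -309.4   16.7] [2.7 2.7]
p+- [ 582.9 -361.2   26.7] [1.3 1.3]
plate [498. 367.   0.]
pepper [692. 363.   0.]
salt [726. 312.   0.]
toaster [839. 340.   0.]
sp_end [ 397. -165.    0.]
sp_blade [444.  96.   0.]
[[-2.58,-2.49,-0.78,-0.028,-0.02,0.076,100],[-2.78,-2.27,-0.79,-0.028,-0.02,0.077,100],[-2.96,-2.02,-0.79,-0.028,-0.02,0.076,100],[-3.12,-1.77,-0.79,-0.028,-0.021,0.077,100],[-3.26,-1.5,-0.77,-0.028,-0.02,0.076,100],[-3.38,-1.23,-0.74,-0.029,-0.02,0.077,100],[-3.48,-0.94,-0.7,-0.029,-0.021,0.076,100],[-3.56,-0.65,-0.65,-0.028,-0.021,0.077,100]]
[[-3.61,-0.36,-0.59,-0.028,-0.02,0.076,100],[-3.64,-0.07,-0.52,-0.029,-0.02,0.077,100],[-3.64,0.22,-0.45,-0.029,-0.021,0.076,100],[-3.62,0.51,-0.36,-0.028,-0.021,0.077,100],[-3.57,0.8,-0.26,-0.028,-0.02,0.076,100],[-3.51,1.07,-0.17,-0.029,-0.02,0.077,100],[-3.42,1.35,-0.06,-0.028,-0.021,0.076,100],[-3.3,1.6,0.05,-0.029,-0.02,0.077,100]]
end [440.  15. 330.]
```

```bash
python3 -m jog '[[-2.6,-2.5,-0.8,-0.028,-0.02,0.077,100],[-2.8,-2.3,-0.8,-0.028,-0.02,0.077,100],[-3,-2,-0.8,-0.028,-0.02,0.077,100],[-3.1,-1.8,-0.8,-0.028,-0.02,0.077,100],[-3.3,-1.5,-0.8,-0.028,-0.02,0.077,100],[-3.4,-1.2,-0.7,-0.028,-0.02,0.077,100],[-3.5,-0.9,-0.7,-0.028,-0.02,0.077,100],[-3.6,-0.6,-0.6,-0.028,-0.02,0.077,100]]' && python3 -m jog '[[-3.6,-0.4,-0.6,-0.028,-0.02,0.077,100],[-3.6,-0.1,-0.5,-0.028,-0.02,0.077,100],[-3.6,0.2,-0.4,-0.028,-0.02,0.077,100],[-3.6,0.5,-0.4,-0.028,-0.02,0.077,100],[-3.6,0.8,-0.3,-0.028,-0.02,0.077,100],[-3.5,1.1,-0.2,-0.028,-0.02,0.077,100],[-3.4,1.3,0,-0.028,-0.02,0.077,100],[-3.3,1.6,0,-0.028,-0.02,0.077,100]]' && python3 -m jog '[[0,0,0,0,0,0,100],[0,0,0,0,0,0,100]]'
python3 - <<'E'
from h import *
s=st(); c=vision.camera("wrist")["color"]; cv2.imwrite("pics/w1.png",c)
E
```

```text
clock: 0.95
eef_pos: [307.6, 266.6, 268.2]
eef_rot: [2.881, 0.082, 2.191]
wrist_force: [0.3, 0.6, -0.1]
finger_gap: 94.1
clock: 1.75
eef_pos: [439.5, 12.3, 329.0]
eef_rot: [2.625, -0.006, 1.561]
wrist_force: [0.8, 1.5, 0.2]
finger_gap: 94.2
clock: 1.95
eef_pos: [439.0, 13.5, 328.4]
eef_rot: [2.627, -0.005, 1.564]
wrist_force: [0.3, 0.3, -0.3]
finger_gap: 94.2
t1.95 q [-0.077 -0.341  1.948  0.045  1.022 -0.082] p [439.   13.5 328.4] rot [ 2.627 -0.005  1.564] F [ 0.3  0.3 -0.3] M [-0.07  0.25 -0.  ] gap 94.2
```

View pics/w1.png

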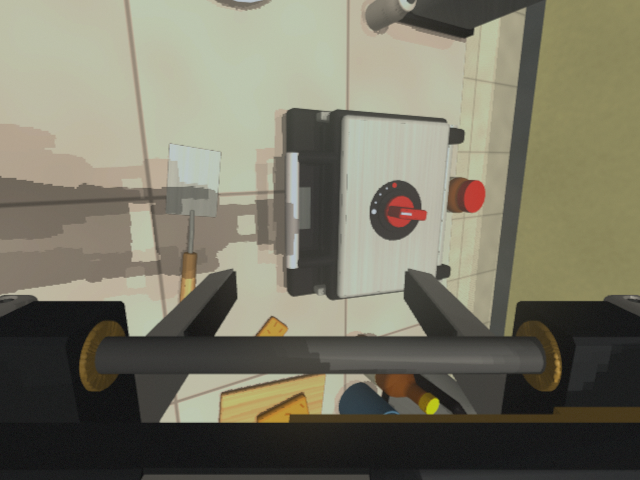

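The wrist view shows the handle bar spanning (293,152)–(292,268), the dial at about (402,212), and the base's front edge at u≈290. I'll check the handle point against all three views.

```bash
python3 - <<'E'
from h import *
S=lambda u,v:(200+u/3,190+v/3); C=lambda u,v:(260+u/4,150+v/4)
T=toolT()
for n,a,b,w in (("h+",S(523,283),C(128,243),(293,153)),("h-",S(392,228),C(203,392),(292.5,268))):
    for c in ([ray("scene",a),ray("side",b),wray(T,w)],[ray("side",b),wray(T,w)],[ray("scene",a),wray(T,w)]):
        p,e=tri(c); print(n,p.round(1),np.round(e,1))
# lid corners wrist
for n,a,b,w in (("F+",S(530,325),C(185,150),(341,115)),("B+",S(390,408),C(395,70),(447,120)),("B-",S(145,268),C(548,305),(440,289)),("F-",S(292,207),C(325,400),(338,299))):
    p,e=tri([ray("scene",a),ray("side",b),wray(T,w)]); print(n,p.round(1),np.round(e,1))
# model projection for handle with assumed grill pose
def H(gx,gy,yaw,q):
    a=q-.16; f=np.array([-np.cos(a),0,np.sin(a)]);u=np.array([-(-np.sin(a))*-1 if 0 else np.sin(a)*1,0,np.cos(a)])
    u=np.array([np.sin(a),0,np.cos(a)]) # up
    return f,u
E
```

```text
h+ [536.5  91.   90. ] [1.4 2.1 2.1]
h+ [538.8  93.4  84.5] [0.1 0.1]
h+ [536.   92.   91.5] [1.2 1.2]
h- [532.6 -50.3  85.4] [6.1 2.3 6.3]
h- [531.3 -54.4  92.7] [1.3 1.3]
h- [531.1 -51.8  83.2] [5.9 5.9]
F+ [597.8 139.  108.1] [1.4 3.2 2.4]
B+ [759.7 137.1 129.8] [2.5 4.1 2.5]
B- [ 753.  -107.9  138. ] [5.9 3.9 7.9]
F- [ 592.5 -103.6  109.8] [2.5 3.1 2.3]
```

```bash
python3 - <<'E'
from h import *
rows([485,20,172],[.025,1,0],[.5,-.0125,-.866],6,42)
E
```

```text
[[0.09,-0.61,2.65,-0.002,-0.002,0.002,42],[0.09,-0.62,2.65,-0.001,-0.002,0.002,42],[0.1,-0.62,2.64,-0.002,-0.003,0.003,42],[0.1,-0.63,2.64,-0.001,-0.002,0.002,42],[0.11,-0.63,2.65,-0.002,-0.003,0.003,42],[0.11,-0.64,2.64,-0.001,-0.002,0.002,42]]
end [485.  20. 172.]
```

```bash
python3 -m jog '[[0.1,-0.6,2.6,-0.001,-0.002,0.002,42],[0.1,-0.6,2.6,-0.001,-0.002,0.002,42],[0.1,-0.6,2.6,-0.002,-0.003,0.003,42],[0.1,-0.6,2.7,-0.001,-0.002,0.002,42],[0.1,-0.7,2.7,-0.002,-0.003,0.003,42],[0.1,-0.6,2.7,-0.001,-0.002,0.002,42],[0,0,0,0,0,0,42]]'
python3 - <<'E'
from h import *
s=st(); T=toolT(s); c=vision.camera("wrist")["color"]; cv2.imwrite("pics/w2.png",c)
print(wproj(T,[[536.5,91,86],[532.6,-51,86],[535,20,86]]).round(0))
d=vision.camera("side")["color"]; cv2.imwrite("pics/side2.png",cv2.resize(d[150:300,260:440],None,fx=4,fy=4,interpolation=cv2.INTER_CUBIC))
E
```

```text
clock: 2.7
eef_pos: [484.6, 21.0, 169.1]
eef_rot: [2.624, 0.0, 1.548]
wrist_force: [-0.6, 0.4, 0.9]
finger_gap: 41.9
t2.70 q [-0.036 -0.071  2.115  0.012  0.581 -0.021] p [484.6  21.  169.1] rot [2.624 0.    1.548] F [-0.6  0.4  0.9] M [-0.09  0.28 -0.02] gap 41.9
[[323. 156.]
 [322. 322.]
 [323. 244.]]
```

View pics/w2.png

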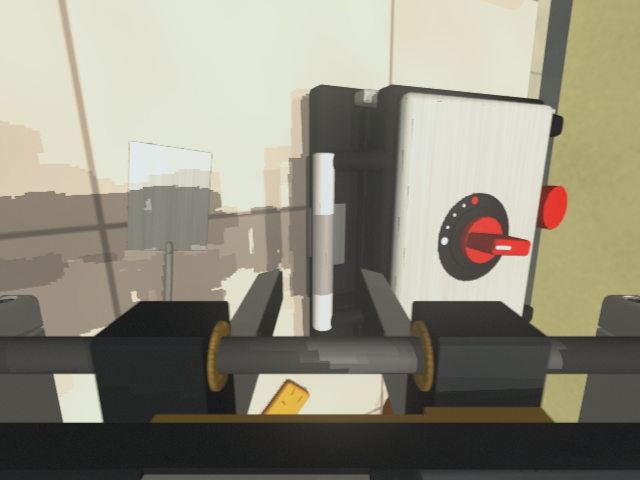

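View pics/side2.png

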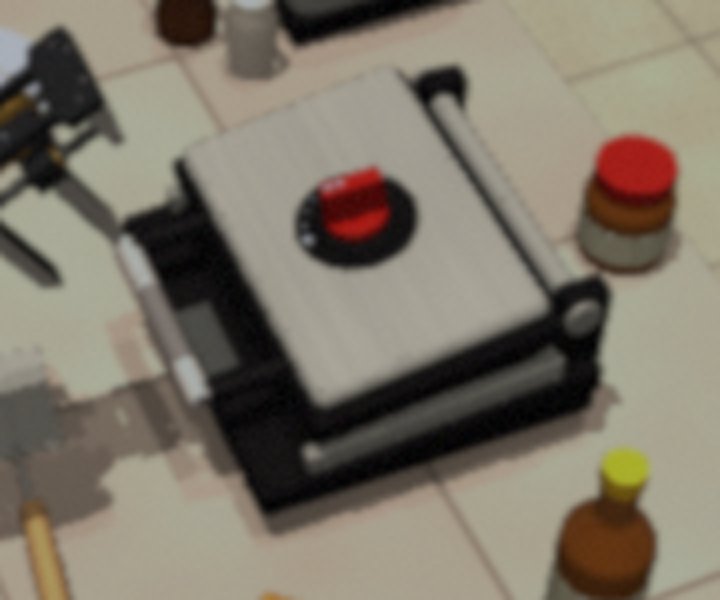

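The bar spans (323,153)–(322,328), which matches the prediction. I'll fit the arm's planar kinematics so I can check reach, then go in.

```bash
cat > kin.py <<'E'
import numpy as np
from scipy.spatial.transform import Rotation as R
from scipy.optimize import least_squares
# poses log: joints, pos, rot
LOG=[([1.18738,.30045,1.52158,0,1.3207,-.0666],[171.25,522.38,204.9],[-3.14045,0,2.82478]),
([-.077,-.341,1.948,.045,1.022,-.082],[439,13.5,328.4],[2.627,-.005,1.564]),
([-.036,-.071,2.115,.012,.581,-.021],[484.6,21,169.1],[2.624,0,1.548])]
def fk(q,P):
    h,a,L1,L2,e,L3=P
    Rz=lambda t:R.from_euler('z',t); Ry=lambda t:R.from_euler('y',t)
    A=Rz(q[0])*Ry(q[1]); p=np.array([0,0,h])+Rz(q[0]).apply([a,0,0])+A.apply([0,0,L1])
    A=A*Ry(q[2]); p=p+A.apply([e,0,L2]); A=A*Rz(q[3])*Ry(q[4]); p=p+A.apply([0,0,L3]); A=A*Rz(q[5]+np.pi/2)
    return p,A
def res(P,k):
    r=[]
    for q,p,w in LOG:
        pp,A=fk(q,P); r+=list(pp-p)
    return np.array(r+list(.001*(np.array(P)-k)))
k=[450,0,400,400,0,300]
if __name__=="__main__":
    s=least_squares(res,k,args=(k,)); print(s.x.round(1), s.fun[:-6].round(1))
    for q,p,w in LOG: print((fk(q,s.x)[1].inv()*R.from_euler('xyz',w)).as_rotvec().round(3))
E
python3 kin.py
python3 - <<'E'
from h import *
rows([544,20,70],[.025,1,0],[.5,-.0125,-.866],8,42)
E
```

```text
[271.6 -38.4 513.4 471.6  88.5 363.7] [ 33.7 -14.2  -9.6  -2.8 -33.2   4.9  -0.5 -36.    4.7]
[ 0. -0. -0.]
[-0.  0. -0.]
[-0.001 -0.    -0.001]
[[0.01,-0.01,1.48,-0,-0,0,42],[0.01,-0.01,1.48,-0,-0,0,42],[0.01,-0.01,1.48,-0,-0,0,42],[0.01,-0.01,1.48,-0,-0,0,42],[0.01,-0.01,1.47,-0,-0,0,42],[0.01,-0.01,1.48,-0,-0,0,42],[0.01,-0.01,1.47,-0.001,-0,0.001,42],[0.02,-0.01,1.48,-0,-0.001,0,42]]
end [544.   20.   69.9]
```

```bash
python3 - <<'E'
s=open('kin.py').read()
s=s.replace("h,a,L1,L2,e,L3=P","h,a,L1,L2,e,L3,d=P").replace("[a,0,0]","[a,d,0]").replace("k=[450,0,400,400,0,300]","k=[450,0,400,400,0,300,35]").replace("[:-6]","[:-7]")
open('kin.py','w').write(s)
E
python3 kin.py
python3 -m jog '[[0,0,1.5,0,0,0,42],[0,0,1.5,0,0,0,42],[0,0,1.5,0,0,0,42],[0,0,1.5,0,0,0,42],[0,0,1.5,0,0,0,42],[0,0,1.5,0,0,0,42],[0,0,1.5,0,0,0,42],[0,0,1.3,0,0,0,42]]'
python3 -m jog '[[0,0,0,0,0,0,42],[0,0,0,0,0,0,42]]'
python3 - <<'E'
from h import *
s=st(); T=toolT(s); c=vision.camera("wrist")["color"]; cv2.imwrite("pics/w3.png",c)
d=vision.camera("side")["color"]; cv2.imwrite("pics/side3.png",cv2.resize(d[150:300,260:440],None,fx=4,fy=4,interpolation=cv2.INTER_CUBIC))
E
```

```text
[222.2  -0.  425.9 447.2  41.6 272.7  36.7] [-0.1  0.  -0.  -0.  -0.1  0.   0.   0.   0. ]
[ 0. -0. -0.]
[-0.  0. -0.]
[-0.001 -0.    -0.001]
clock: 3.6
eef_pos: [545.9, 18.5, 71.6]
eef_rot: [2.616, 0.0, 1.546]
wrist_force: [0.4, 0.1, 0.7]
finger_gap: 39.2
clock: 3.8
eef_pos: [545.2, 18.4, 71.5]
eef_rot: [2.617, 0.0, 1.546]
wrist_force: [0.6, -0.3, -0.6]
finger_gap: 39.9
t3.80 q [-0.036  0.24   2.056  0.018  0.321 -0.027] p [545.2  18.4  71.5] rot [2.617 0.    1.546] F [ 0.6 -0.3 -0.6] M [-0.04  0.29 -0.08] gap 39.9
```

View pics/w3.png

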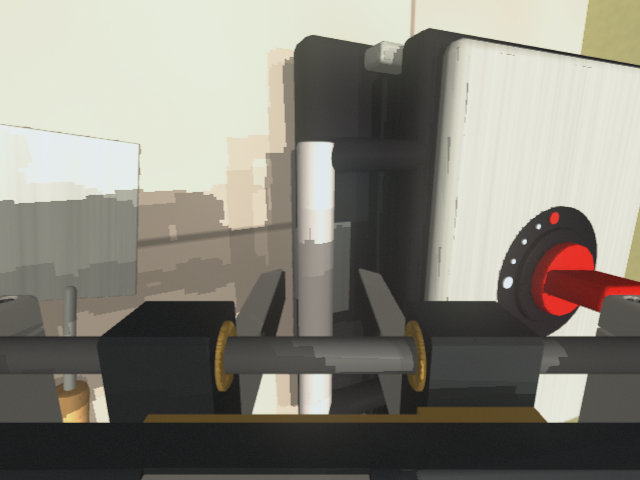

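View pics/side3.png

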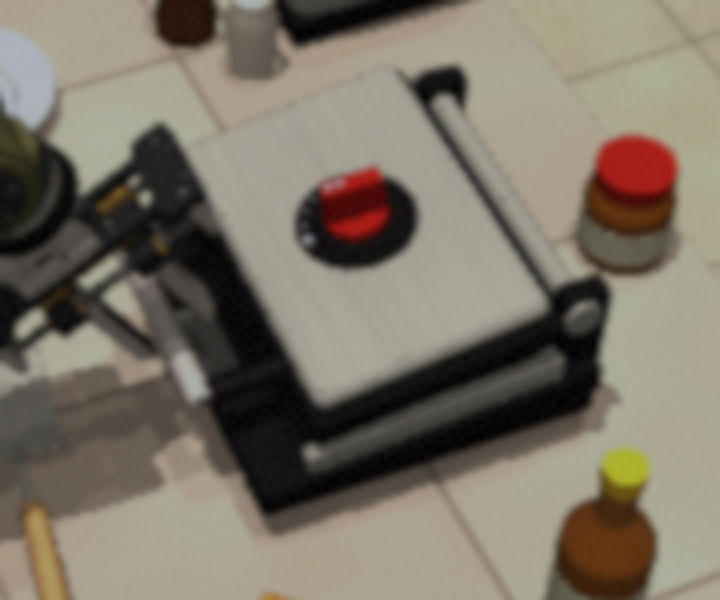

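The fingertips are at (283,270) and (362,270) with the bar centred at u≈318, so the grasp is centred. I'll close on it and plan the arc with IK checks.

```bash
python3 -m jog '[[0,0,0,0,0,0,15],[0,0,0,0,0,0,10],[0,0,0,0,0,0,10],[0,0,0,0,0,0,10]]' 25
cat >> kin.py <<'E'
P=[222.2,0,425.9,447.2,41.6,272.7,36.7]
LO=np.array([-3.03,-.79,.23,-1.04,0,-2.55]);HI=np.array([3.03,2.21,2.52,4.18,3.07,2.55])
def ik(pos,xax,zax,q0):
    z=np.array(zax,float);z/=np.linalg.norm(z);x=np.array(xax,float);x-=z*(x@z);x/=np.linalg.norm(x)
    G=R.from_matrix(np.c_[x,np.cross(z,x),z])
    f=lambda q:(lambda pa:np.r_[(pa[0]-pos)/100,(pa[1].inv()*G).as_rotvec()])(fk(q,P))
    s=least_squares(f,np.clip(q0,LO+.001,HI-.001),bounds=(LO,HI)); return s.x,np.linalg.norm(s.fun)
E
python3 - <<'E'
from h import *; from kin import *
s=st(); T=toolT(s); g=T[:3,3]-18.8*T[:3,2]; print("grasp",g.round(1))
hx,hz=g[0]+249.2,g[2]+25
print("hinge",hx,hz)
for bend in (60,45,35,25,10):
    q=s['joints'].copy(); o=[]
    for t in np.linspace(0,1.25,11):
        a=t-.16; f=np.array([-np.cos(a),np.sin(a)]);u=np.array([np.sin(a),np.cos(a)]); p=250*f+15*u
        b=np.radians(60+(bend-60)*t/1.25); z=np.array([np.cos(b),-.025*np.cos(b),-np.sin(b)])
        pos=np.array([hx+p[0],18.4-.025*(p[0]+249),hz+p[1]])+18.8*z
        q,e=ik(pos,[.025,1,0],z,q); o.append((round(e,3),q.round(2).tolist()))
    print(bend,max(x[0] for x in o),[x[1][4] for x in o],o[-1][1])
E
```

```text
clock: 4.3
eef_pos: [543.5, 18.2, 69.3]
eef_rot: [2.622, 0.0, 1.546]
wrist_force: [-10.9, 0.3, 4.1]
finger_gap: 17.2
t4.30 q [-0.037  0.242  2.058  0.018  0.321 -0.027] p [543.5  18.2  69.3] rot [2.622 0.    1.546] F [-10.9   0.3   4.1] M [-0.13  1.7  -0.1 ] gap 17.2
grasp [534.2  18.5  85.6]
hinge 783.356027201615 110.63036468238214
60 0.0 [0.31, 0.39, 0.48, 0.56, 0.63, 0.7, 0.77, 0.82, 0.88, 0.93, 0.97] [-0.03, 0.26, 1.38, 0.01, 0.97, -0.01]
45 0.0 [0.31, 0.36, 0.4, 0.45, 0.49, 0.52, 0.55, 0.57, 0.59, 0.6, 0.6] [-0.03, 0.16, 1.59, 0.01, 0.6, -0.02]
35 0.0 [0.31, 0.33, 0.35, 0.37, 0.39, 0.4, 0.4, 0.4, 0.38, 0.37, 0.34] [-0.04, 0.12, 1.72, 0.03, 0.34, -0.03]
25 0.0 [0.31, 0.31, 0.3, 0.3, 0.29, 0.27, 0.25, 0.21, 0.17, 0.13, 0.07] [-0.04, 0.11, 1.83, 0.14, 0.07, -0.15]
10 0.116 [0.31, 0.27, 0.22, 0.18, 0.13, 0.07, 0.01, 0.07, 0.14, 0.21, 0.28] [-0.1, 0.13, 1.92, 2.53, 0.28, -2.55]
```

```bash
cat >> h.py <<'E'
def lidpose(t,bet,HX=783.4,HY=18.4,HZ=110.6,yw=-.025,dy=0):
    a=t-.16; f=np.array([-np.cos(a),np.sin(a)]);u=np.array([np.sin(a),np.cos(a)]); p=250*f+15*u
    z=np.array([np.cos(bet),yw*np.cos(bet),-np.sin(bet)]);z/=np.linalg.norm(z)
    x=np.array([-yw,1,0]);x/=np.linalg.norm(x)
    return np.array([HX+p[0],HY+yw*(p[0]+249.2),HZ+p[1]])+18.8*z, np.c_[x,np.cross(z,x),z]
def lidrows(ts,bs,jaw,s=None,**k):
    """rows from first (t,b) to the others, errors of rounding carried"""
    p,Rm=lidpose(ts[0],bs[0],**k); out=[]
    for t,b in zip(ts[1:],bs[1:]):
        G,GR=lidpose(t,b,**k); sh=np.round(Rm.T@(G-p)/10,2); w=np.round(R.from_matrix(Rm.T@GR).as_rotvec(),3)
        p=p+Rm@sh*10; Rm=Rm@R.from_rotvec(w).as_matrix(); out.append([float(v) for v in (*sh,*w)]+[jaw])
    for i in range(0,len(out),8): print("["+",".join("["+",".join("%g"%v for v in r)+"]" for r in out[i:i+8])+"]")
E
python3 - <<'E'
from h import *
n=40; ts=np.linspace(0,1.20,n+1); bs=np.radians(60-15*ts/1.25)
lidrows(ts,bs,10)
E
```

```text
[[0,0.33,-0.68,-0.006,0,-0,10],[-0,0.36,-0.67,-0.007,0,-0,10],[-0,0.38,-0.65,-0.006,-0,-0,10],[-0,0.4,-0.65,-0.006,-0,-0,10],[-0,0.42,-0.62,-0.006,0,-0,10],[-0,0.45,-0.61,-0.007,-0,-0,10],[-0,0.47,-0.6,-0.006,0,-0,10],[-0,0.49,-0.58,-0.006,0,-0,10]]
[[-0,0.52,-0.56,-0.007,0,-0,10],[-0,0.53,-0.54,-0.006,0,0,10],[0,0.55,-0.52,-0.006,0,-0,10],[-0,0.57,-0.5,-0.006,0,-0,10],[-0,0.59,-0.49,-0.007,-0,-0,10],[-0,0.6,-0.46,-0.006,-0,-0,10],[-0,0.63,-0.44,-0.006,-0,0,10],[0,0.63,-0.41,-0.007,-0,0,10]]
[[-0,0.66,-0.4,-0.006,-0,0,10],[-0,0.66,-0.37,-0.006,-0,0,10],[-0,0.68,-0.34,-0.006,-0,0,10],[-0,0.69,-0.33,-0.007,-0,0,10],[-0,0.7,-0.29,-0.006,0,0,10],[-0,0.71,-0.27,-0.006,-0,0,10],[-0,0.73,-0.25,-0.007,-0,0,10],[-0,0.73,-0.22,-0.006,-0,0,10]]
[[-0,0.73,-0.19,-0.006,-0,0,10],[-0,0.75,-0.17,-0.006,-0,0,10],[-0,0.75,-0.14,-0.007,-0,0,10],[-0,0.75,-0.12,-0.006,-0,0,10],[-0,0.76,-0.08,-0.006,-0,-0,10],[-0,0.76,-0.06,-0.007,-0,-0,10],[-0,0.76,-0.04,-0.006,0,-0,10],[-0,0.77,-0,-0.006,0,-0,10]]
[[-0,0.76,0.02,-0.006,-0,0,10],[-0,0.76,0.05,-0.007,-0,0,10],[-0,0.76,0.08,-0.006,-0,0,10],[-0,0.76,0.1,-0.006,-0,0,10],[-0,0.75,0.13,-0.006,-0,0,10],[-0,0.75,0.16,-0.007,-0,0,10],[-0,0.74,0.18,-0.006,-0,0,10],[-0,0.73,0.21,-0.006,-0,0,10]]
```

```bash
python3 -m jog '[[0,-0.2,0,0,0,0,10],[0,0.15,-0.33,-0.003,0,0,10],[0,0.18,-0.35,-0.003,0,0,10],[0,0.36,-0.67,-0.007,0,0,10],[0,0.38,-0.65,-0.006,0,0,10],[0,0.4,-0.65,-0.006,0,0,10],[0,0.42,-0.62,-0.006,0,0,10],[0,0.45,-0.61,-0.007,0,0,10]]'; python3 - <<'E'
from h import *
st(); print(lidpose(.21,np.radians(60-15*.21/1.25))[0])
E
```

```text
clock: 5.1
eef_pos: [542.5, 18.2, 114.1]
eef_rot: [2.582, -0.0, 1.545]
wrist_force: [-1.9, -0.5, -6.1]
finger_gap: 17.5
t5.10 q [-0.037  0.144  2.059  0.017  0.379 -0.025] p [542.5  18.2 114.1] rot [ 2.582 -0.     1.545] F [-1.9 -0.5 -6.1] M [-0.    1.49 -0.08] gap 17.5
[544.5679765   18.14080059 122.2252455 ]
```

```bash
python3 -m jog '[[0,0.47,-0.6,-0.006,0,0,10],[0,0.49,-0.58,-0.006,0,0,10],[0,0.52,-0.56,-0.007,0,0,10],[0,0.53,-0.54,-0.006,0,0,10],[0,0.55,-0.52,-0.006,0,0,10],[0,0.57,-0.5,-0.006,0,0,10],[0,0.59,-0.49,-0.007,0,0,10],[0,0.6,-0.46,-0.006,0,0,10]]'; python3 - <<'E'
from h import *
st(); print(lidpose(.42,np.radians(60-15*.42/1.25))[0])
E
```

```text
clock: 5.9
eef_pos: [552.1, 18.0, 171.0]
eef_rot: [2.541, 0.0, 1.546]
wrist_force: [-38.6, -1.6, 4.9]
finger_gap: 17.3
t5.90 q [-0.037  0.059  2.012  0.014  0.471 -0.023] p [552.1  18.  171. ] rot [2.541 0.    1.546] F [-38.6  -1.6   4.9] M [-0.29  6.2  -0.29] gap 17.3
[556.45158762  17.84371031 173.97504649]
```

The x force has risen to -39 N, so the assumed arc is off: the measured points fit a centre about 8 mm higher. I'll unload, look, and refit.

```bash
python3 -m jog '[[0,-0.15,0,0,0,0,10],[0,-0.15,0,0,0,0,10],[0,0,0,0,0,0,10]]'; python3 - <<'E'
from h import *
s=st(); 
d=vision.camera("side")["color"]; cv2.imwrite("pics/side4.png",cv2.resize(d[110:300,230:440],None,fx=3,fy=3,interpolation=cv2.INTER_CUBIC))
d=vision.camera("wrist")["color"]; cv2.imwrite("pics/w4.png",d)
d=vision.camera("scene")["color"]; cv2.imwrite("pics/sc4.png",cv2.resize(d[190:390,200:430],None,fx=3,fy=3,interpolation=cv2.INTER_CUBIC))
E
```

```text
clock: 6.2
eef_pos: [552.4, 18.0, 171.9]
eef_rot: [2.532, 0.0, 1.546]
wrist_force: [-14.7, -0.5, 3.2]
finger_gap: 16.8
t6.20 q [-0.037  0.056  2.016  0.015  0.46  -0.023] p [552.4  18.  171.9] rot [2.532 0.    1.546] F [-14.7  -0.5   3.2] M [-0.08  2.58 -0.08] gap 16.8
```

View pics/side4.png

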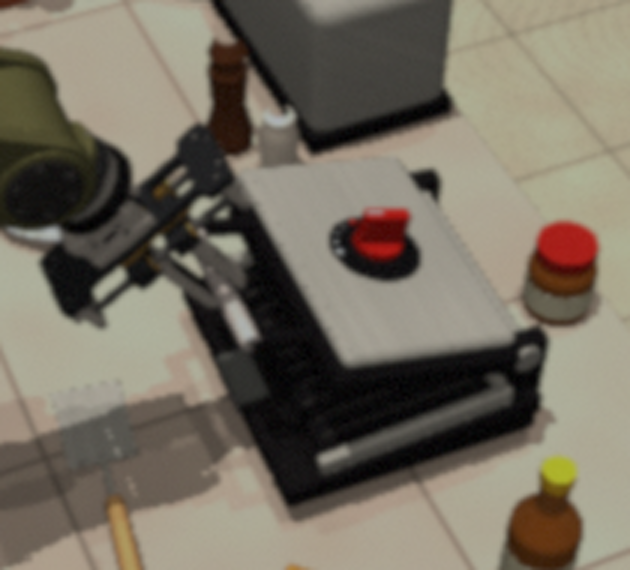

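View pics/w4.png

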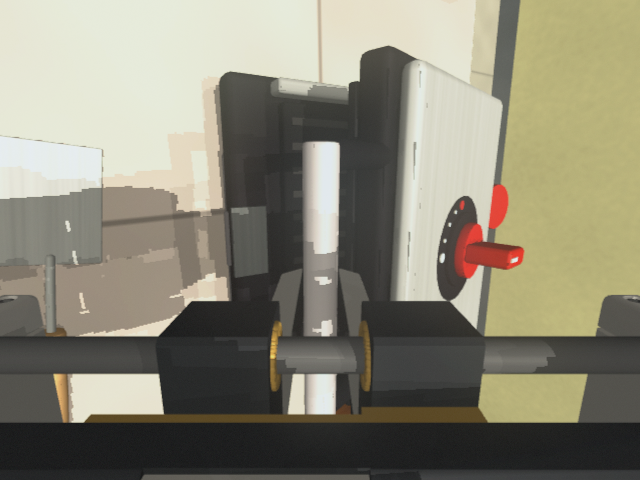

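View pics/sc4.png

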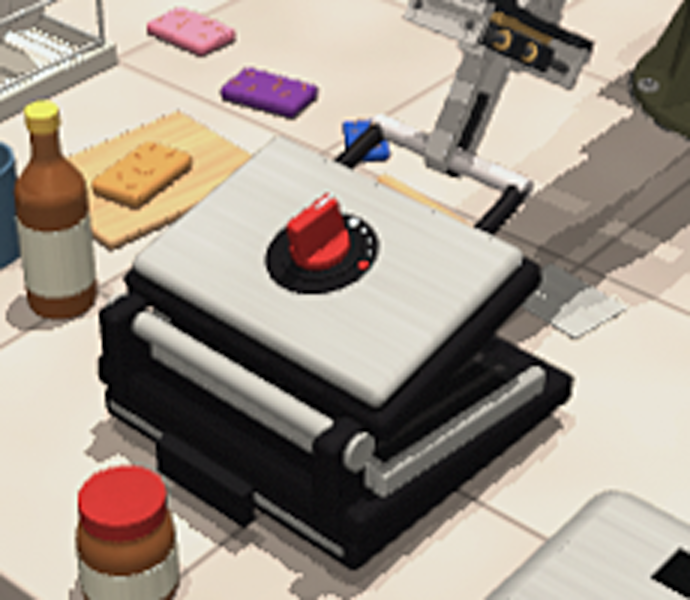

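The grip holds, with the bar near the fingertips and the lid at about 0.4 rad. I'll continue with a constant tilt, so the jaw direction comes round towards the tangent, and a refitted finger offset of 15 mm.

```bash
sed -i 's/yw=-.025,dy=0/yw=-.025,off=18.8/; s/\]) *+18.8\*z, np.c_/])+off*z, np.c_/' h.py; grep -n "off" h.py
python3 - <<'E'
from h import *
b=.961
print(lidpose(.398,b,off=15)[0])
ts=np.r_[.398,np.arange(.42,1.211,.025)]; lidrows(ts,[b]*len(ts),10,off=15)
E
```

```text
48:def lidpose(t,bet,HX=783.4,HY=18.4,HZ=110.6,yw=-.025,off=18.8):
52:    return np.array([HX+p[0],HY+yw*(p[0]+249.2),HZ+p[1]])+off*z, np.c_[x,np.cross(z,x),z]
[552.57316013  17.940671   171.82183061]
[[0,0.44,-0.33,0,0,0,10],[0,0.5,-0.37,0,0,0,10],[-0,0.52,-0.36,0,0,0,10],[-0,0.52,-0.34,0,0,0,10],[0,0.54,-0.33,0,0,0,10],[-0,0.54,-0.31,0,0,0,10],[-0,0.55,-0.31,0,0,0,10],[-0,0.55,-0.28,0,0,0,10]]
[[-0,0.57,-0.28,0,0,0,10],[-0,0.56,-0.26,0,0,0,10],[-0,0.58,-0.24,0,0,0,10],[-0,0.58,-0.24,0,0,0,10],[0,0.59,-0.21,0,0,0,10],[0,0.59,-0.2,0,0,0,10],[0,0.6,-0.19,0,0,0,10],[0,0.6,-0.17,0,0,0,10]]
[[0,0.61,-0.16,0,0,0,10],[-0,0.61,-0.14,0,0,0,10],[0,0.61,-0.13,0,0,0,10],[0,0.62,-0.11,0,0,0,10],[-0,0.62,-0.1,0,0,0,10],[0,0.62,-0.08,0,0,0,10],[0,0.62,-0.06,0,0,0,10],[-0,0.63,-0.05,0,0,0,10]]
[[0,0.62,-0.03,0,0,0,10],[-0,0.63,-0.02,0,0,0,10],[0,0.62,-0,0,0,0,10],[0,0.63,0.01,0,0,0,10],[-0,0.62,0.03,0,0,0,10],[-0,0.63,0.05,0,0,0,10],[0,0.62,0.06,0,0,0,10],[0,0.62,0.07,0,0,0,10]]
```

```bash
python3 -m jog '[[0,0.29,-0.33,0,0,0,10],[0,0.5,-0.37,0,0,0,10],[0,0.52,-0.36,0,0,0,10],[0,0.52,-0.34,0,0,0,10],[0,0.54,-0.33,0,0,0,10],[0,0.54,-0.31,0,0,0,10],[0,0.55,-0.31,0,0,0,10],[0,0.55,-0.28,0,0,0,10]]'; python3 - <<'E'
from h import *
s=st(); print(lidpose(.595,.961,off=15)[0])
E
```

```text
clock: 7.15
eef_pos: [570.4, 17.4, 216.9]
eef_rot: [2.533, 0.0, 1.546]
wrist_force: [-20.3, -2.1, 3.4]
finger_gap: 17.5
t7.15 q [-0.037  0.036  1.92   0.012  0.576 -0.019] p [570.4  17.4 216.9] rot [2.533 0.    1.546] F [-20.3  -2.1   3.4] M [-0.25  3.42 -0.23] gap 17.5
[571.59327271  17.46516818 217.26044094]
```

```bash
python3 -m jog '[[0,0.45,-0.28,0,0,0,10],[0,0.5,-0.26,0,0,0,10],[0,0.57,-0.25,0,0,0,10],[0,0.57,-0.24,0,0,0,10],[0,0.58,-0.22,0,0,0,10],[0,0.58,-0.21,0,0,0,10],[0,0.6,-0.19,0,0,0,10],[0,0.6,-0.18,0,0,0,10]]'; python3 - <<'E'
from h import *
s=st(); print(lidpose(.795,.961,off=15)[0])
E
```

```text
clock: 7.95
eef_pos: [597.0, 16.7, 258.2]
eef_rot: [2.53, 0.0, 1.545]
wrist_force: [-11.1, -0.9, -0.3]
finger_gap: 16.9
t7.95 q [-0.036  0.054  1.802  0.009  0.675 -0.016] p [597.   16.7 258.2] rot [2.53  0.    1.545] F [-11.1  -0.9  -0.3] M [-0.38  2.26 -0.2 ] gap 16.9
[599.61936586  16.76451585 258.675244  ]
```

```bash
python3 -m jog '[[0,0.57,-0.16,0,0,0,10],[0,0.6,-0.14,0,0,0,10],[0,0.6,-0.13,0,0,0,10],[0,0.6,-0.11,0,0,0,10],[0,0.61,-0.1,0,0,0,10],[0,0.61,-0.08,0,0,0,10],[0,0.62,-0.06,0,0,0,10],[0,0.62,-0.05,0,0,0,10]]'; python3 - <<'E'
from h import *
s=st(); print(lidpose(.995,.961,off=15)[0])
E
python3 -m jog '[[0,0.6,-0.03,0,0,0,10],[0,0.6,-0.02,0,0,0,10],[0,0.5,0,0,0,0,10],[0,0.5,0.01,0,0,0,10],[0,0.5,0.02,0,0,0,10],[0,0.5,0.04,0,0,0,10],[0,0.5,0.05,0,0,0,10],[0,0.5,0.05,0,0,0,10]]'; python3 - <<'E'
from h import *
s=st(); print(lidpose(1.165,.961,off=15)[0])
lidrows(np.arange(1.16,1.30,.0125),[.961]*12,10,off=15)
E
```

```text
clock: 8.75
eef_pos: [632.1, 15.7, 293.0]
eef_rot: [2.53, 0.0, 1.545]
wrist_force: [-7.6, -1.7, 1.2]
finger_gap: 17.5
t8.75 q [-0.035  0.106  1.663  0.008  0.76  -0.014] p [632.1  15.7 293. ] rot [2.53  0.    1.545] F [-7.6 -1.7  1.2] M [-0.42  1.77 -0.24] gap 17.5
[635.31465428  15.87213364 293.69658313]
clock: 9.55
eef_pos: [667.3, 14.7, 316.4]
eef_rot: [2.529, 0.001, 1.545]
wrist_force: [-5.8, -3.8, 0.8]
finger_gap: 17.1
t9.55 q [-0.035  0.173  1.534  0.007  0.822 -0.012] p [667.3  14.7 316.4] rot [2.529e+00 1.000e-03 1.545e+00] F [-5.8 -3.8  0.8] M [-0.49  1.64 -0.32] gap 17.1
[670.63000309  14.98924992 317.38660486]
[[-0,0.31,0.03,0,0,0,10],[0,0.31,0.04,0,0,0,10],[0,0.31,0.04,0,0,0,10],[0,0.31,0.05,0,0,0,10],[0,0.31,0.04,0,0,0,10],[0,0.31,0.06,0,0,0,10],[0,0.31,0.05,0,0,0,10],[0,0.31,0.06,0,0,0,10]]
[[0,0.3,0.07,0,0,0,10],[0,0.31,0.06,0,0,0,10],[0,0.3,0.08,0,0,0,10]]
```

```bash
python3 -m jog '[[0,0.31,0.03,0,0,0,10],[0,0.31,0.04,0,0,0,10],[0,0.31,0.04,0,0,0,10],[0,0.31,0.05,0,0,0,10],[0,0.25,0.04,0,0,0,10],[0,0.25,0.05,0,0,0,10],[0,0.2,0.05,0,0,0,10],[0,0.2,0.05,0,0,0,10]]'; python3 -m jog '[[0,0.15,0.03,0,0,0,10],[0,0.15,0.03,0,0,0,10],[0,0.15,0.03,0,0,0,10]]'; python3 - <<'E'
from h import *
s=st(); print(lidpose(1.25,.961,off=15)[0])
E
```

```text
clock: 10.35
eef_pos: [686.8, 14.2, 326.0]
eef_rot: [2.528, 0.001, 1.545]
wrist_force: [-4.5, -3.2, -0.2]
finger_gap: 16.9
clock: 10.65
eef_pos: [689.6, 14.1, 327.1]
eef_rot: [2.532, 0.001, 1.545]
wrist_force: [-36.2, -3.4, 6.1]
finger_gap: 17.2
t10.65 q [-0.034  0.221  1.452  0.006  0.86  -0.011] p [689.6  14.1 327.1] rot [2.532e+00 1.000e-03 1.545e+00] F [-36.2  -3.4   6.1] M [-0.5   5.36 -0.43] gap 17.2
[689.66768926  14.51330777 326.89879908]
```

The open stop is reached: force rises, and the pose matches the model at 1.25 rad. I'll unload, release and back off.

```bash
python3 -m jog '[[0,-0.2,0,0,0,0,10],[0,-0.15,0,0,0,0,10],[0,0,0,0,0,0,20],[0,0,0,0,0,0,30],[0,0,0,0,0,0,40],[0,0,0,0,0,0,42]]'; python3 -m jog '[[0,0,-1,0,0,0,42],[0,0,-2,0,0,0,42],[0,0,-3,0,0,0,42],[0,0,-3,0,0,0,42],[0,0,-3,0,0,0,42],[0,0,-3,0,0,0,42]]'
python3 - <<'E'
from h import *
s=st(); 
d=vision.camera("side")["color"]; cv2.imwrite("pics/side5.png",cv2.resize(d[80:300,200:440],None,fx=2.5,fy=2.5,interpolation=cv2.INTER_CUBIC))
E
```

```text
clock: 11.25
eef_pos: [688.0, 14.7, 324.0]
eef_rot: [2.53, -0.0, 1.546]
wrist_force: [0.2, -0.2, -0.0]
finger_gap: 38.3
clock: 11.85
eef_pos: [600.6, 16.8, 448.6]
eef_rot: [2.529, -0.0, 1.546]
wrist_force: [0.1, 0.5, 0.4]
finger_gap: 39.7
t11.85 q [-0.036 -0.011  1.435  0.007  1.105 -0.012] p [600.6  16.8 448.6] rot [ 2.529 -0.     1.546] F [0.1 0.5 0.4] M [-0.06  0.36  0.05] gap 39.7
```

View pics/side5.png

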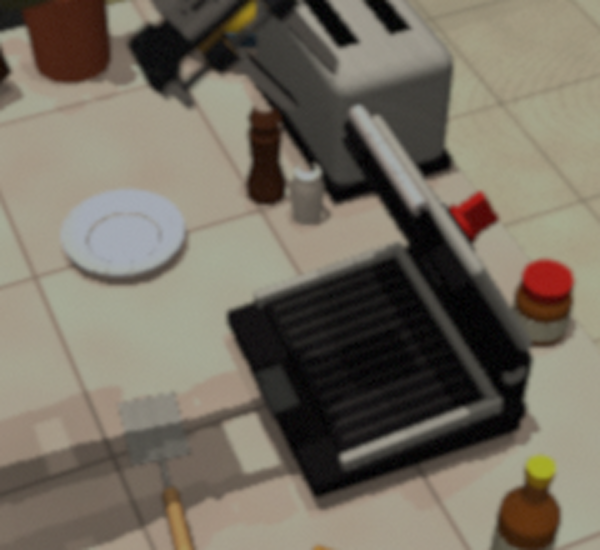

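The lid stands fully open. Next is the patty: I'll check IK for a grasp tilted along its long axis, and get a wrist view from near there.

```bash
python3 - <<'E'
from h import *; from kin import *
def zx(th,yaw,sgn):
    d=np.array([np.cos(yaw),np.sin(yaw),0]); z=np.sin(th)*d+np.array([0,0,-np.cos(th)]); x=np.cos(th)*d+np.array([0,0,np.sin(th)]); return z,sgn*x
for th in (.45,.52):
  for sgn,j6 in ((1,1.57),(-1,-1.57)):
    for j4 in (.0,.5,-.5):
        z,x=zx(th,np.radians(10),sgn); q,e=ik([538,-345,21],x,z,[-.57,.5,1.6,j4,.8,j6]); z,x=zx(th,np.radians(10),sgn);q1,e1=ik([520,-348,150],x,z,q)
        z,x=zx(th+.09,-.025,sgn); q2,e2=ik([679,17,80],x,z,[-.02,.6,1.6,0.02,.5,j6])
        print(th,sgn,j4,round(e,3),q.round(2),round(e1,3),q1.round(2),round(e2,3),q2.round(2))
E
```

```text
0.45 1 0.0 0.0 [-0.78  0.58  1.67  0.58  0.71  0.21] 0.0 [-0.81  0.37  1.62  0.47  0.94  0.35] 0.0 [-0.03  0.47  1.7   0.01  0.43  1.56]
0.45 1 0.5 0.0 [-0.78  0.58  1.67  0.58  0.71  0.21] 0.0 [-0.81  0.37  1.62  0.47  0.94  0.35] 0.0 [-0.03  0.47  1.7   0.01  0.43  1.56]
0.45 1 -0.5 0.0 [-0.78  0.58  1.67  0.58  0.71  0.21] 0.0 [-0.81  0.37  1.62  0.47  0.94  0.35] 0.0 [-0.03  0.47  1.7   0.01  0.43  1.56]
0.45 -1 0.0 0.182 [-0.7   0.57  1.64  0.29  0.69 -2.55] 0.145 [-0.75  0.37  1.6   0.3   0.93 -2.55] 0.0 [-0.03  0.47  1.7   0.01  0.43 -1.58]
0.45 -1 0.5 0.182 [-0.7   0.57  1.64  0.29  0.69 -2.55] 0.145 [-0.75  0.37  1.6   0.3   0.93 -2.55] 0.0 [-0.03  0.47  1.7   0.01  0.43 -1.58]
0.45 -1 -0.5 0.182 [-0.7   0.57  1.64  0.29  0.69 -2.55] 0.145 [-0.75  0.37  1.6   0.3   0.93 -2.55] 0.0 [-0.03  0.47  1.7   0.01  0.43 -1.58]
0.52 1 0.0 0.0 [-0.81  0.58  1.7   0.71  0.69  0.07] 0.0 [-0.83  0.36  1.66  0.56  0.9   0.25] 0.0 [-0.03  0.46  1.75  0.01  0.32  1.56]
0.52 1 0.5 0.0 [-0.81  0.58  1.7   0.71  0.69  0.07] 0.0 [-0.83  0.36  1.66  0.56  0.9   0.25] 0.0 [-0.03  0.46  1.75  0.01  0.32  1.56]
0.52 1 -0.5 0.0 [-0.81  0.58  1.7   0.71  0.69  0.07] 0.0 [-0.83  0.36  1.66  0.56  0.9   0.25] 0.0 [-0.03  0.46  1.75  0.01  0.32  1.56]
0.52 -1 0.0 0.235 [-0.7   0.56  1.67  0.32  0.65 -2.55] 0.192 [-0.76  0.35  1.63  0.33  0.88 -2.55] 0.0 [-0.03  0.46  1.75  0.01  0.32 -1.58]
0.52 -1 0.5 0.235 [-0.7   0.56  1.67  0.32  0.65 -2.55] 0.192 [-0.76  0.35  1.63  0.33  0.88 -2.55] 0.0 [-0.03  0.46  1.75  0.01  0.32 -1.58]
0.52 -1 -0.5 0.235 [-0.7   0.56  1.67  0.32  0.65 -2.55] 0.192 [-0.76  0.35  1.63  0.33  0.88 -2.55] 0.0 [-0.03  0.46  1.75  0.01  0.32 -1.58]
```

```bash
python3 - <<'E'
from h import *
th=.5;yw=np.radians(10);d=np.array([np.cos(yw),np.sin(yw),0]);U=np.array([0,0,1.])
z=np.sin(th)*d-np.cos(th)*U;x=np.cos(th)*d+np.sin(th)*U
rows([470,-356,200],x,z,14,90)
print(onz("side",(408,318),0))
E
```

```text
[[-2.69,-1.75,0.98,0.012,-0.001,0.1,90],[-2.85,-1.46,1,0.012,-0.001,0.1,90],[-2.98,-1.16,1.02,0.012,-0.001,0.1,90],[-3.07,-0.85,1.04,0.012,-0.001,0.1,90],[-3.14,-0.52,1.05,0.012,-0.001,0.1,90],[-3.18,-0.19,1.06,0.013,-0.001,0.1,90],[-3.18,0.14,1.06,0.013,-0.001,0.1,90],[-3.15,0.47,1.06,0.012,-0.001,0.1,90]]
[[-3.08,0.79,1.05,0.013,-0,0.1,90],[-2.99,1.11,1.04,0.012,-0.001,0.1,90],[-2.86,1.42,1.03,0.013,-0,0.099,90],[-2.7,1.71,1.01,0.012,-0.001,0.1,90],[-2.52,1.98,0.99,0.013,-0,0.099,90],[-2.31,2.23,0.97,0.012,-0.001,0.1,90]]
end [ 470. -356.  200.]
[ 697.31363558 -293.18474402    0.        ]
```

```bash
python3 -m jog '[[-2.7,-1.7,1,0.012,0,0.1,90],[-2.8,-1.5,1,0.012,0,0.1,90],[-3,-1.2,1,0.012,0,0.1,90],[-3.1,-0.8,1,0.012,0,0.1,90],[-3.1,-0.5,1,0.012,0,0.1,90],[-3.2,-0.2,1.1,0.013,0,0.1,90],[-3.2,0.1,1.1,0.013,0,0.1,90],[-3.1,0.5,1.1,0.012,0,0.1,90]]' && python3 -m jog '[[-3.1,0.8,1.1,0.013,0,0.1,90],[-3,1.1,1,0.012,0,0.1,90],[-2.9,1.4,1,0.013,0,0.1,90],[-2.7,1.7,1,0.012,0,0.1,90],[-2.5,2,1,0.013,0,0.1,90],[-2.3,2.2,1,0.012,0,0.1,90],[0,0,0,0,0,0,90],[0,0,0,0,0,0,90]]'
python3 - <<'E'
from h import *
s=st(); c=vision.camera("wrist")["color"]; cv2.imwrite("pics/w6.png",c)
E
```

```text
clock: 12.7
eef_pos: [527.1, -196.8, 301.2]
eef_rot: [2.783, -0.393, 0.825]
wrist_force: [1.0, -0.5, -0.6]
finger_gap: 84.8
clock: 13.5
eef_pos: [471.9, -355.2, 191.2]
eef_rot: [-3.132, -0.499, 0.172]
wrist_force: [1.3, -0.1, 0.5]
finger_gap: 84.6
t13.50 q [-0.905  0.263  1.683  0.524  1.018  0.251] p [ 471.9 -355.2  191.2] rot [-3.132 -0.499  0.172] F [ 1.3 -0.1  0.5] M [-0.04  0.34 -0.03] gap 84.6
```

View pics/w6.png

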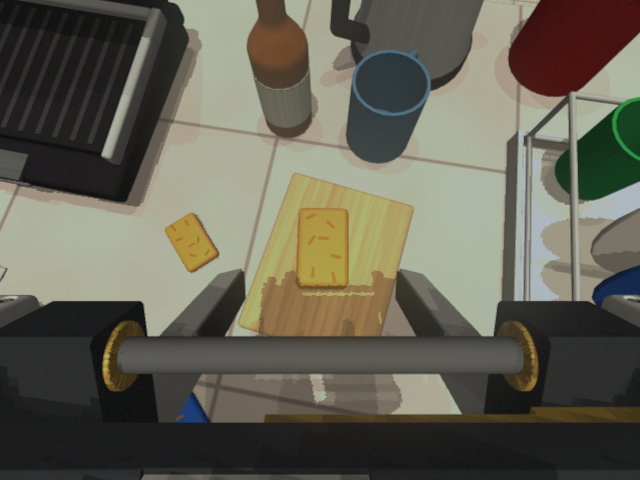

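The patty lies square in view: top corners (300,208), (347,208), (347,288), (297,287).

```bash
python3 - <<'E'
from h import *
T=toolT()
D=lambda u,v:(240+u/4,280+v/4); S=lambda u,v:(200+u/3,190+v/3)
W={"++":(300,209),"+-":(347,209),"--":(348,285),"-+":(298,285)}
Sd={"--":D(455,365),"-+":D(403,297),"++":D(518,230),"+-":D(568,288)}
Sc={"--":S(145,143),"-+":S(190,160),"++":S(140,205),"+-":S(93,180)}
L=[]
for k in W:
    o,d=wray(T,W[k]); pz=o+d*(28-o[2])/d[2]; L.append(pz)
    p,e=tri([wray(T,W[k]),ray("side",Sd[k]),ray("scene",Sc[k])]); p2,e2=tri([wray(T,W[k]),ray("side",Sd[k])]); print(k,pz.round(1),p.round(1),np.round(e,1),p2.round(1),np.round(e2,1),onz("side",Sd[k],28).round(1))
L=np.array(L); print(L.mean(0), np.arctan2(*(L[0]-L[3])[1::-1]),np.arctan2(*(L[1]-L[2])[1::-1]), np.linalg.norm(L[0]-L[3]),np.linalg.norm(L[0]-L[1]))
E
```

```text
++ [ 574.7 -312.8   28. ] [ 576.4 -310.    17.3] [2.5 1.6 3.9] [ 577.7 -311.6   17.9] [0.6 0.6] [ 573.9 -316.4   28. ]
+- [ 583.7 -364.3   28. ] [ 583.1 -362.4   27.1] [2.1 0.7 2.4] [ 582.1 -364.2   32.1] [0. 0.] [ 583.5 -362.5   28. ]
-- [ 500.2 -378.5   28. ] [ 501.  -377.8   23.1] [0.9 1.  1.4] [ 501.  -378.7   25.5] [0.4 0.4] [ 500.9 -379.7   28. ]
-+ [ 491. -327.   28.] [ 492.4 -325.4   20.3] [0.9 1.1 1.2] [ 492.1 -326.8   23.9] [0.5 0.5] [ 491.6 -328.7   28. ]
[ 537.41334212 -345.64580795   28.        ] 0.16829298869397263 0.16835902029577193 84.81158631508838 52.25481239558024
```

```bash
python3 - <<'E'
from h import *
th=.5;yw=.168;d=np.array([np.cos(yw),np.sin(yw),0]);U=np.array([0,0,1.])
z=np.sin(th)*d-np.cos(th)*U;x=np.cos(th)*d+np.sin(th)*U
rows(np.array([539,-345.5,18.5])-50*z,x,z,6,90)
E
```

```text
[[-0.4,0.06,2.24,-0.002,0,0.001,90],[-0.4,0.05,2.24,-0.002,0,0.001,90],[-0.4,0.05,2.24,-0.002,0,0.001,90],[-0.4,0.04,2.24,-0.002,0,0.001,90],[-0.4,0.04,2.24,-0.001,0,0.001,90],[-0.4,0.04,2.24,-0.002,0,0,90]]
end [ 515.4 -349.5   62.4]
```

```bash
python3 -m jog '[[-0.4,0.06,2.2,-0.002,0,0.001,90],[-0.4,0.05,2.2,-0.002,0,0.001,90],[-0.4,0.05,2.3,-0.002,0,0.001,90],[-0.4,0.04,2.3,-0.002,0,0.001,90],[-0.4,0.04,2.2,-0.001,0,0.001,90],[-0.4,0.04,2.2,-0.002,0,0,90],[0,0,0,0,0,0,90],[0,0,0,0,0,0,90]]'
python3 - <<'E'
from h import *
s=st(); c=vision.camera("wrist")["color"]; cv2.imwrite("pics/w7.png",c)
th=.5;yw=.168;d=np.array([np.cos(yw),np.sin(yw),0]);U=np.array([0,0,1.])
z=np.sin(th)*d-np.cos(th)*U;x=np.cos(th)*d+np.sin(th)*U
rows(np.array([539,-345.5,18.5]),x,z,4,90)
E
```

```text
clock: 14.35
eef_pos: [515.4, -349.3, 63.3]
eef_rot: [3.141, -0.5, 0.169]
wrist_force: [0.6, -0.3, 0.2]
finger_gap: 84.4
t14.35 q [-0.832  0.483  1.716  0.626  0.759  0.148] p [ 515.4 -349.3   63.3] rot [ 3.141 -0.5    0.169] F [ 0.6 -0.3  0.2] M [-0.09  0.34 -0.04] gap 84.4
[[-0.02,-0.01,1.28,0,-0,0,90],[-0.02,-0,1.28,0,-0,0,90],[-0.02,-0.01,1.28,0,-0,0,90],[-0.01,-0,1.28,0.001,-0.001,0,90]]
end [ 539.  -345.5   18.6]
```

View pics/w7.png

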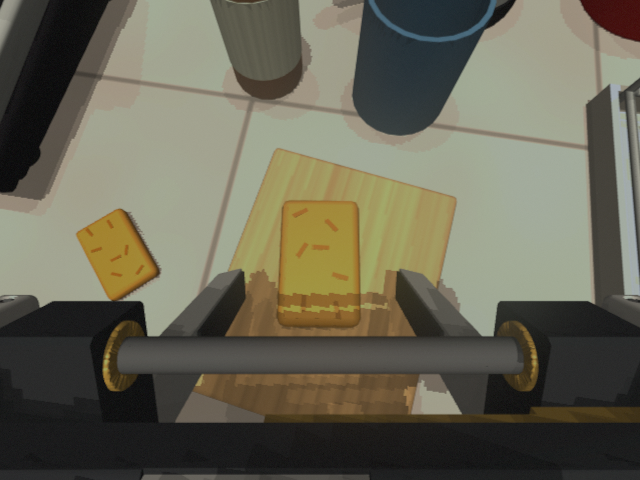

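```bash
python3 -m jog '[[0,0,1.3,0,0,0,90],[0,0,1.3,0,0,0,90],[0,0,1.3,0,0,0,90],[0,0,1.1,0,0,0,90],[0,0,0,0,0,0,90]]'; python3 - <<'E'
from h import *
s=st(); c=vision.camera("wrist")["color"]; cv2.imwrite("pics/w8.png",c)
E
```

```text
clock: 14.9
eef_pos: [538.7, -345.2, 16.6]
eef_rot: [-3.139, -0.499, 0.166]
wrist_force: [-0.0, 0.6, 0.4]
finger_gap: 84.7
t14.90 q [-0.795  0.587  1.686  0.671  0.685  0.119] p [ 538.7 -345.2   16.6] rot [-3.139 -0.499  0.166] F [-0.   0.6  0.4] M [-0.02  0.36 -0.01] gap 84.7
```

View pics/w8.png

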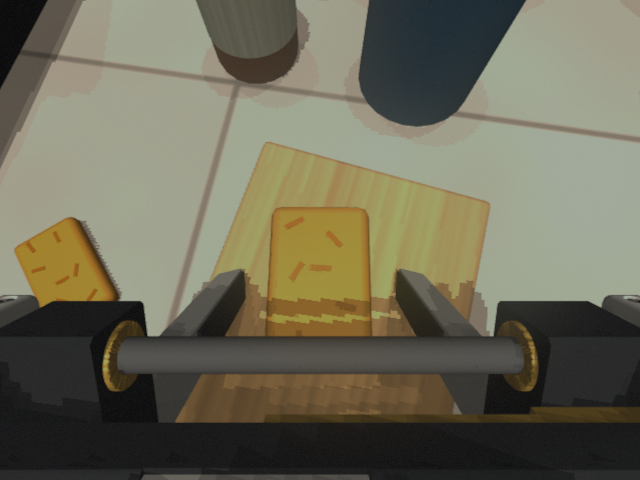

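```bash
python3 -m jog '[[0,0,-0.15,0,0,0,75],[0,0,0,0,0,0,60],[0,0,0,0,0,0,50],[0,0,0,0,0,0,50],[0,0,0,0,0,0,50],[0,0,0,0,0,0,50]]' 15; python3 - <<'E'
from h import *
s=st(); U=np.array([0,0,1.])
print((toolT(s)[:3,:3].T@U*2).round(2))
E
```

```text
clock: 15.55
eef_pos: [537.8, -345.9, 19.8]
eef_rot: [-3.141, -0.5, 0.166]
wrist_force: [-3.2, 0.6, 4.0]
finger_gap: 55.7
t15.55 q [-0.798  0.58   1.688  0.669  0.688  0.12 ] p [ 537.8 -345.9   19.8] rot [-3.141 -0.5    0.166] F [-3.2  0.6  4. ] M [0.15 0.48 0.04] gap 55.7
[ 0.96 -0.   -1.76]
```

```bash
python3 -m jog '[[0.1,0,-0.2,0,0,0,50],[0.24,0,-0.44,0,0,0,50],[0.48,0,-0.88,0,0,0,50],[0.96,0,-1.76,0,0,0,50],[0.96,0,-1.76,0,0,0,50],[0.96,0,-1.76,0,0,0,50],[0.96,0,-1.76,0,0,0,50],[0.96,0,-1.76,0,0,0,50]]' 20; python3 - <<'E'
from h import *
s=st(); c=vision.camera("wrist")["color"]; cv2.imwrite("pics/w9.png",c)
c=vision.camera("side")["color"]; cv2.imwrite("pics/side9.png",cv2.resize(c[230:420,240:440],None,fx=3,fy=3,interpolation=cv2.INTER_CUBIC))
E
```

```text
clock: 16.35
eef_pos: [537.7, -345.9, 138.7]
eef_rot: [-3.141, -0.5, 0.167]
wrist_force: [-0.5, 0.7, -0.6]
finger_gap: 55.6
t16.35 q [-0.798  0.403  1.627  0.534  0.884  0.31 ] p [ 537.7 -345.9  138.7] rot [-3.141 -0.5    0.167] F [-0.5  0.7 -0.6] M [-0.11  0.42  0.01] gap 55.6
```

View pics/w9.png

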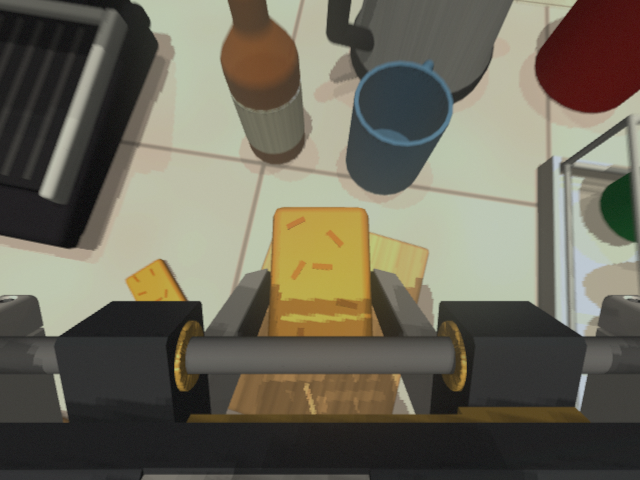

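View pics/side9.png

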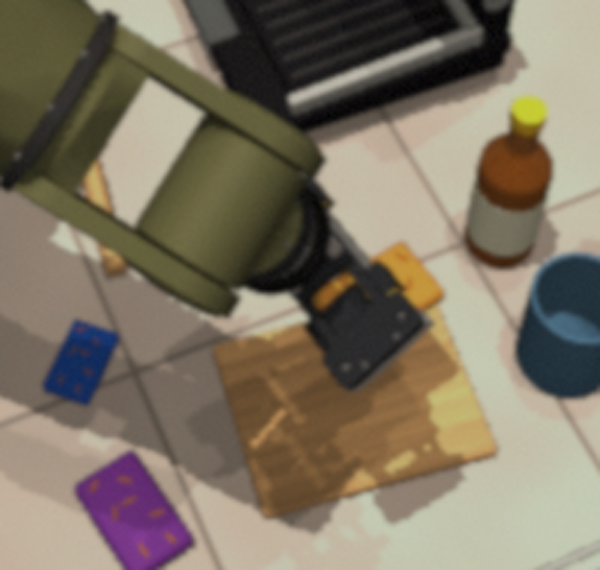

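The patty is held square: its far edge is at v=208, as before the lift. Next I carry it to a point in front of and above the grill.

```bash
cat >> h.py <<'E'
def zx(th,yw):
    d=np.array([np.cos(yw),np.sin(yw),0]);U=np.array([0,0,1.]); return np.sin(th)*d-np.cos(th)*U, np.cos(th)*d+np.sin(th)*U
E
python3 - <<'E'
from h import *; from kin import ik
z,x=zx(.59,-.025)
q0=monitor.read_state()['joints']
for p in ([600,18,205],[611,18,177],[677.7,16.3,78]): q0,e=ik(p,x,z,q0);print(q0.round(2),round(e,4))
rows([600,18,205],x,z,14,50)
E
```

```text
[-0.03  0.12  1.85  0.01  0.58  1.56] 0.0
[-0.03  0.18  1.85  0.01  0.52  1.56] 0.0
[-0.03  0.46  1.74  0.01  0.35  1.56] 0.0
[[0.98,-2.5,0.01,-0.007,0.006,0.012,50],[0.95,-2.51,-0.01,-0.007,0.006,0.012,50],[0.92,-2.52,-0.02,-0.007,0.006,0.012,50],[0.89,-2.53,-0.03,-0.007,0.006,0.012,50],[0.86,-2.54,-0.04,-0.007,0.006,0.012,50],[0.84,-2.55,-0.06,-0.007,0.006,0.012,50],[0.8,-2.56,-0.07,-0.007,0.006,0.012,50],[0.77,-2.56,-0.08,-0.007,0.006,0.012,50]]
[[0.75,-2.57,-0.09,-0.007,0.007,0.012,50],[0.71,-2.58,-0.11,-0.007,0.006,0.012,50],[0.68,-2.59,-0.12,-0.007,0.007,0.011,50],[0.66,-2.6,-0.14,-0.007,0.006,0.012,50],[0.63,-2.6,-0.15,-0.006,0.007,0.011,50],[0.6,-2.62,-0.16,-0.007,0.006,0.012,50]]
end [600.   18.  205.1]
```

```bash
python3 -m jog '[[1,-1.3,0,-0.007,0.006,0.012,50],[0.95,-2.5,0,-0.007,0.006,0.012,50],[0.92,-2.5,0,-0.007,0.006,0.012,50],[0.89,-2.5,0,-0.007,0.006,0.012,50],[0.86,-2.5,0,-0.007,0.006,0.012,50],[0.84,-2.5,-0.1,-0.007,0.006,0.012,50],[0.8,-2.6,-0.1,-0.007,0.006,0.012,50],[0.77,-2.6,-0.1,-0.007,0.006,0.012,50]]' && python3 -m jog '[[0.75,-2.6,-0.1,-0.007,0.007,0.012,50],[0.71,-2.6,-0.1,-0.007,0.006,0.012,50],[0.68,-2.6,-0.1,-0.007,0.007,0.011,50],[0.66,-2.6,-0.1,-0.007,0.006,0.012,50],[0.63,-2.6,-0.2,-0.006,0.007,0.011,50],[0.5,-2.6,-0.2,-0.007,0.006,0.012,50],[0,-1.3,0,0,0,0,50],[0,0,0,0,0,0,50]]'
python3 - <<'E'
from h import *
s=st(); c=vision.camera("wrist")["color"]; cv2.imwrite("pics/w10.png",c)
c=vision.camera("side")["color"]; cv2.imwrite("pics/side10.png",cv2.resize(c[100:300,220:440],None,fx=3,fy=3,interpolation=cv2.INTER_CUBIC))
E
```

```text
clock: 17.25
eef_pos: [574.7, -148.9, 173.9]
eef_rot: [-3.141, -0.547, 0.055]
wrist_force: [0.3, 0.2, -0.3]
finger_gap: 56.0
clock: 18.05
eef_pos: [600.6, 21.1, 201.8]
eef_rot: [-3.138, -0.585, -0.025]
wrist_force: [-0.9, 0.1, -0.8]
finger_gap: 55.7
t18.05 q [-0.028  0.131  1.846  0.011  0.579  1.559] p [600.6  21.1 201.8] rot [-3.138 -0.585 -0.025] F [-0.9  0.1 -0.8] M [-0.02  0.49 -0.03] gap 55.7
```

View pics/w10.png

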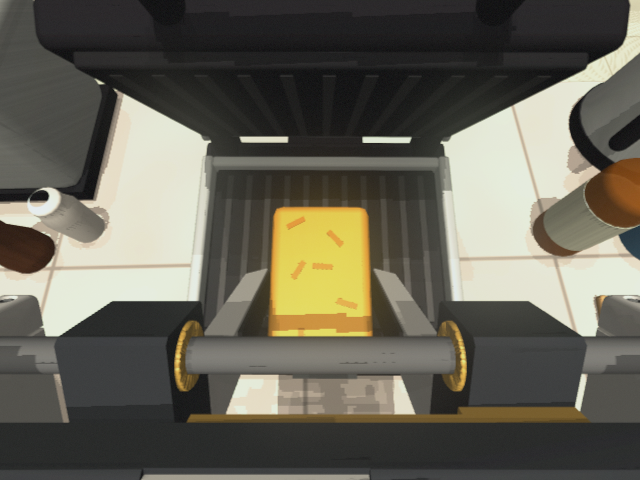

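View pics/side10.png

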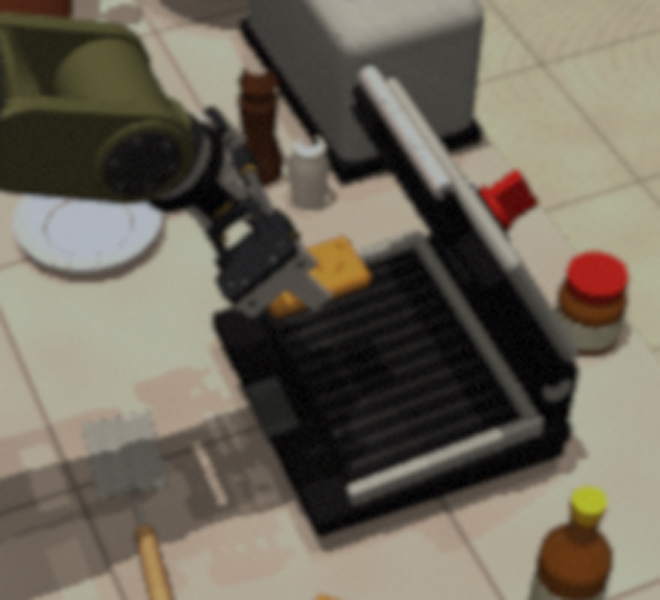

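```bash
python3 - <<'E'
from h import *
T=toolT()
g=np.array([678.4,16.3,70]); X=np.array([1,-.025,.09]);Y=np.array([.025,1,0])
pts=[g+82.5*X+115*Y,g+82.5*X-115*Y,g+115*Y,g-115*Y,g+82.5*X+115*Y+[0,0,6],g+82.5*X-115*Y+[0,0,6]]
print(wproj(T,pts).round(0))
print(proj("side",[g+82.5*X+115*Y,g+82.5*X-115*Y,g-82.5*X-115*Y,g-82.5*X+115*Y]).round(0), "crop", ((proj("side",[g+82.5*X+115*Y,g+82.5*X-115*Y,g-82.5*X-115*Y,g-82.5*X+115*Y])-[220,100])*3).round(0))
z,x=zx(.59,-.025)
n=np.array([-.09,0,1]); t=g+7.8*n
rows(t+45*n,x,z,8,50)
E
```

```text
[[214. 164.]
 [429. 164.]
 [207. 239.]
 [436. 239.]
 [212. 161.]
 [431. 161.]]
[[359. 181.]
 [396. 237.]
 [339. 260.]
 [307. 200.]] crop [[418. 243.]
 [527. 412.]
 [356. 479.]
 [260. 301.]]
[[0.22,0.02,1.33,-0,0.001,-0,50],[0.21,0.02,1.33,-0,0.001,-0,50],[0.21,0.02,1.33,-0,0,-0,50],[0.21,0.02,1.33,-0.001,0.001,-0,50],[0.21,0.02,1.33,-0,0,-0,50],[0.21,0.02,1.33,-0.001,0.001,-0.001,50],[0.21,0.02,1.33,-0,0,-0,50],[0.22,0.01,1.32,-0.001,0.001,-0.001,50]]
end [673.7  16.3 122.8]
```

```bash
python3 - <<'E'
import cv2
a=cv2.imread("pics/w10.png"); cv2.imwrite("pics/w10z.png",cv2.convertScaleAbs(cv2.resize(a[140:300,185:465],None,fx=2.8,fy=2.8,interpolation=cv2.INTER_CUBIC),alpha=1.6,beta=20))
E
```

```text
(no output)
```

View pics/w10z.png

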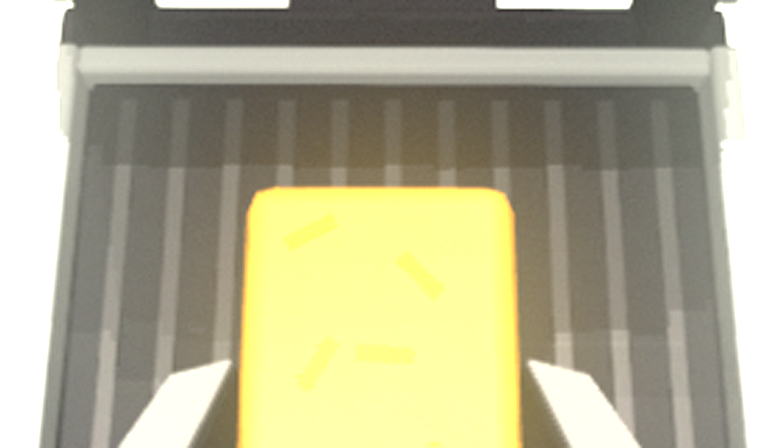

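Plate back corners are seen at (216,171) and (434,171), against predictions of (214,164) and (429,164). That puts the centre about 4–6 mm nearer and 3 mm to the right, while the side view agrees with the prediction. I'll use a compromise of (676,14.5) and descend.

```bash
python3 - <<'E'
from h import *
g=np.array([676,14.5,70]);z,x=zx(.59,-.025);n=np.array([-.09,0,1]); t=g+7.8*n
rows(t+30*n,x,z,10,50)
E
```

```text
[[0.08,0.03,1.18,-0,0,-0,50],[0.08,0.04,1.18,-0,0.001,-0,50],[0.08,0.03,1.18,-0,0,-0,50],[0.08,0.04,1.18,-0,0.001,-0,50],[0.08,0.03,1.18,-0,0,-0,50],[0.08,0.04,1.18,-0.001,0.001,-0,50],[0.08,0.03,1.19,-0,0,-0,50],[0.08,0.03,1.18,-0.001,0.001,-0.001,50]]
[[0.07,0.04,1.19,-0,0,-0,50],[0.07,0.03,1.18,-0.001,0.001,-0.001,50]]
end [672.6  14.5 107.8]
```

```bash
python3 -m jog '[[0.08,0.04,1.2,0,0,0,50],[0.08,0.04,1.5,0,0.001,0,50],[0.08,0.04,1.5,0,0,0,50],[0.08,0.04,1.5,0,0.001,0,50],[0.08,0.04,1.5,0,0,0,50],[0.08,0.04,1.5,0,0.001,0,50],[0.08,0.04,1.5,0,0,0,50],[0.1,0.05,1.4,0,0.001,0,50]]' && python3 -m jog '[[0.1,0,0.2,0,0.001,0,50],[0,0,0,0,0,0,50]]'
python3 - <<'E'
from h import *
s=st(); c=vision.camera("wrist")["color"]; cv2.imwrite("pics/w11.png",c)
c=vision.camera("side")["color"]; cv2.imwrite("pics/side11.png",cv2.resize(c[100:300,220:440],None,fx=3,fy=3,interpolation=cv2.INTER_CUBIC))
c=vision.camera("scene")["color"]; cv2.imwrite("pics/sc11.png",cv2.resize(c[160:390,200:430],None,fx=2.6,fy=2.6,interpolation=cv2.INTER_CUBIC))
g=np.array([676,14.5,70]);z,x=zx(.59,-.025);n=np.array([-.09,0,1]); t=g+7.8*n
rows(t+3*n,x,z,6,50)
E
```

```text
clock: 18.95
eef_pos: [671.0, 13.6, 107.8]
eef_rot: [-3.138, -0.589, -0.029]
wrist_force: [0.4, -0.6, -0.5]
finger_gap: 55.5
clock: 19.15
eef_pos: [672.5, 14.0, 107.6]
eef_rot: [-3.138, -0.59, -0.028]
wrist_force: [-0.9, 1.3, -0.4]
finger_gap: 55.6
t19.15 q [-0.037  0.407  1.74   0.022  0.404  1.543] p [672.5  14.  107.6] rot [-3.138 -0.59  -0.028] F [-0.9  1.3 -0.4] M [ 0.02  0.49 -0.03] gap 55.6
[[-0.23,0,0.41,-0,-0,-0,50],[-0.23,0,0.41,-0,-0,-0,50],[-0.23,0,0.41,-0.001,-0.001,-0.001,50],[-0.23,0,0.42,-0,-0,-0,50],[-0.22,0,0.42,-0.001,-0.001,-0.001,50],[-0.23,0,0.41,-0,-0,-0,50]]
end [675.   14.5  80.8]
```

View pics/w11.png

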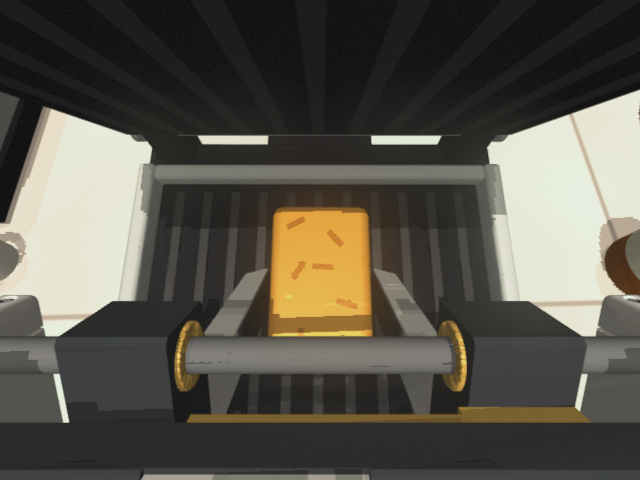

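View pics/side11.png

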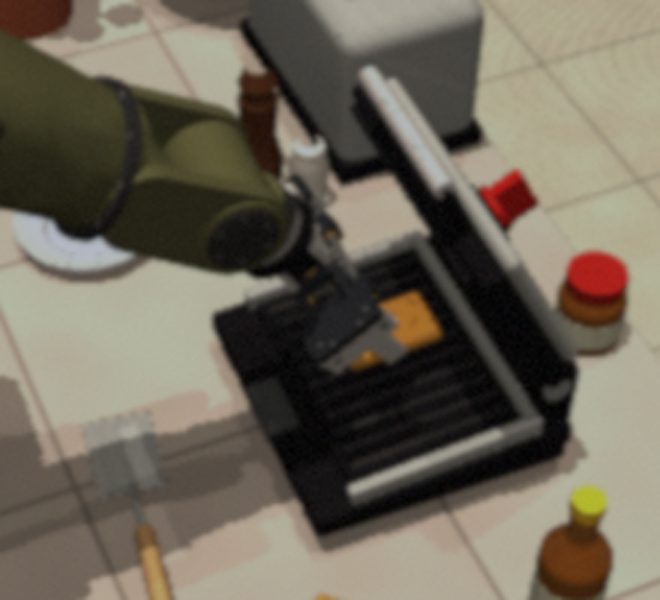

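View pics/sc11.png

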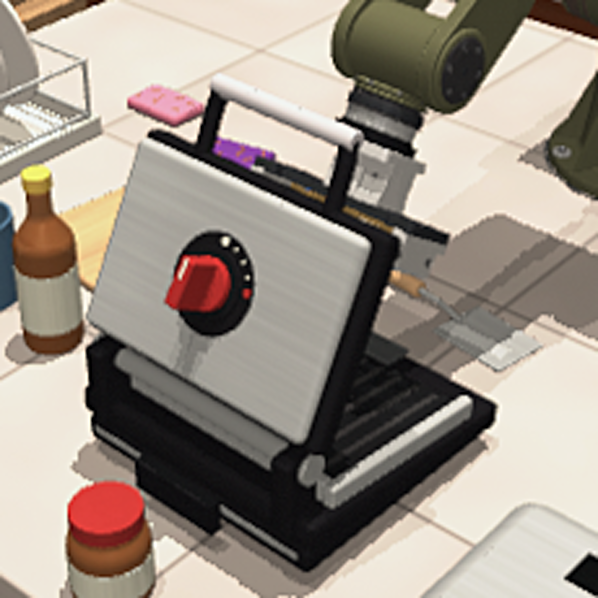

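```bash
python3 - <<'E'
from h import *
T=toolT()
for uv in ((161,184),(480,184)):
    o,d=wray(T,uv); print((o+d*(77.4-o[2])/d[2]).round(1))
E
```

```text
[758.3 129.1  77.4]
[ 751.8 -104.7   77.4]
```

```bash
python3 -m jog '[[-0.23,0,0.41,0,0,0,50],[-0.23,0,0.41,0,0,0,50],[-0.23,0,0.41,0,0,0,50],[-0.23,0,0.42,0,0,0,50],[-0.2,0,0.36,0,0,0,50],[0,0,0,0,0,0,50]]'; python3 - <<'E'
from h import *
st()
E
```

```text
clock: 19.9
eef_pos: [674.2, 14.9, 84.7]
eef_rot: [-3.138, -0.59, -0.028]
wrist_force: [0.6, 0.3, -0.5]
finger_gap: 55.6
t19.90 q [-0.036  0.446  1.748  0.025  0.358  1.541] p [674.2  14.9  84.7] rot [-3.138 -0.59  -0.028] F [ 0.6  0.3 -0.5] M [-0.03  0.5  -0.04] gap 55.6
```

```bash
python3 -m jog '[[-0.1,0,0.18,0,0,0,50],[-0.1,0,0.18,0,0,0,50],[-0.05,0,0.09,0,0,0,50],[0,0,0,0,0,0,50]]'; python3 -m jog '[[-0.05,0,0.09,0,0,0,50],[0,0,0,0,0,0,50]]'; python3 -m jog '[[-0.05,0,0.09,0,0,0,50],[0,0,0,0,0,0,50]]'
```

```text
clock: 20.3
eef_pos: [674.9, 14.8, 80.3]
eef_rot: [-3.138, -0.591, -0.028]
wrist_force: [0.7, 0.4, -1.2]
finger_gap: 55.5
clock: 20.5
eef_pos: [675.0, 14.9, 79.3]
eef_rot: [-3.138, -0.591, -0.028]
wrist_force: [0.5, 0.0, -1.2]
finger_gap: 55.8
clock: 20.7
eef_pos: [675.0, 14.8, 78.3]
eef_rot: [-3.137, -0.591, -0.028]
wrist_force: [0.7, 1.2, -0.3]
finger_gap: 55.8
```

```bash
python3 -m jog '[[-0.05,0,0.09,0,0,0,50],[0,0,0,0,0,0,50]]'; python3 -m jog '[[-0.05,0,0.09,0,0,0,50],[0,0,0,0,0,0,50]]'
```

```text
clock: 20.9
eef_pos: [675.5, 14.8, 78.0]
eef_rot: [-3.138, -0.593, -0.027]
wrist_force: [-2.6, 0.5, 4.2]
finger_gap: 55.8
clock: 21.1
eef_pos: [675.8, 14.8, 77.9]
eef_rot: [-3.138, -0.594, -0.027]
wrist_force: [-9.7, 0.1, 13.7]
finger_gap: 55.6
```

Contact is felt at TCP z≈78, as predicted. I'll ease off and release.

```bash
python3 -m jog '[[0.05,0,-0.09,0,0,0,50],[0,0,0,0,0,0,61],[0,0,0,0,0,0,64],[0,0,0,0,0,0,68],[0,0,0,0,0,0,75],[0,0,0,0,0,0,78]]'; python3 - <<'E'
from h import *
s=st(); c=vision.camera("wrist")["color"]; cv2.imwrite("pics/w12.png",c)
E
```

```text
clock: 21.7
eef_pos: [675.2, 14.8, 77.3]
eef_rot: [-3.138, -0.591, -0.028]
wrist_force: [1.1, 0.9, -0.3]
finger_gap: 72.9
t21.70 q [-0.036  0.46   1.749  0.026  0.342  1.54 ] p [675.2  14.8  77.3] rot [-3.138 -0.591 -0.028] F [ 1.1  0.9 -0.3] M [-0.02  0.39 -0.05] gap 72.9
```

View pics/w12.png

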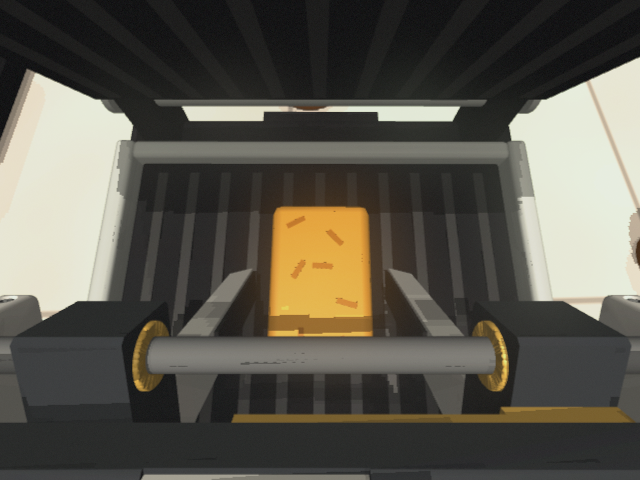

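```bash
python3 -m jog '[[0,0,-0.5,0,0,0,80],[0,0,-1.5,0,0,0,80],[0,0,-3,0,0,0,80],[0,0,-3,0,0,0,80],[0,0,-3,0,0,0,80],[0,0,-3,0,0,0,80],[0,0,-3,0,0,0,80],[0,0,-3,0,0,0,80]]'; python3 - <<'E'
from h import *; from kin import ik
s=st(); c=vision.camera("wrist")["color"]; cv2.imwrite("pics/w13.png",c)
c=vision.camera("side")["color"]; cv2.imwrite("pics/side13.png",cv2.resize(c[100:300,220:440],None,fx=3,fy=3,interpolation=cv2.INTER_CUBIC))
# to handle pregrasp
b=.961; z=np.array([np.cos(b),-.025*np.cos(b),-np.sin(b)]); x=np.array([.025,1,0])
tgt=np.array([689.6,14.5,327.1])-1.5*np.cross(z,x); print(tgt)
pre=tgt-110*z; print(pre)
rows(pre,x,z,16,42)
E
```

```text
clock: 22.55
eef_pos: [562.7, 17.1, 244.7]
eef_rot: [-3.138, -0.592, -0.028]
wrist_force: [0.4, 0.7, 0.0]
finger_gap: 75.2
t22.55 q [-0.04  -0.007  1.889  0.018  0.668  1.547] p [562.7  17.1 244.7] rot [-3.138 -0.592 -0.028] F [0.4 0.7 0. ] M [0.  0.4 0. ] gap 75.2
[688.37035298  14.53074118 326.24041233]
[625.37329712  16.10566757 416.41452698]
[[0.91,-0.01,-0.66,-0.001,0,-0.098,42],[0.91,0.08,-0.66,-0.001,0.001,-0.098,42],[0.9,0.17,-0.65,-0.001,0.001,-0.098,42],[0.88,0.26,-0.65,-0.001,0.001,-0.098,42],[0.85,0.35,-0.65,-0.001,0,-0.098,42],[0.81,0.43,-0.65,-0.001,0.001,-0.098,42],[0.76,0.51,-0.65,-0.001,0.001,-0.098,42],[0.71,0.58,-0.65,-0,0,-0.099,42]]
[[0.65,0.65,-0.65,-0.001,0.001,-0.098,42],[0.59,0.71,-0.65,-0,0,-0.099,42],[0.51,0.76,-0.65,-0.001,0.001,-0.098,42],[0.44,0.81,-0.65,-0,0,-0.099,42],[0.36,0.85,-0.64,-0.001,0.001,-0.098,42],[0.27,0.88,-0.64,-0,0,-0.099,42],[0.18,0.9,-0.65,-0.001,0.001,-0.098,42],[0.1,0.91,-0.64,-0.001,0,-0.099,42]]
end [625.4  16.1 416.4]
```

View pics/w13.png

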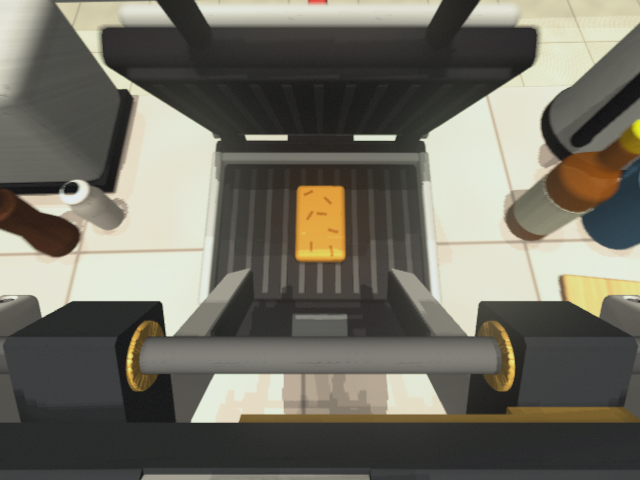

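View pics/side13.png

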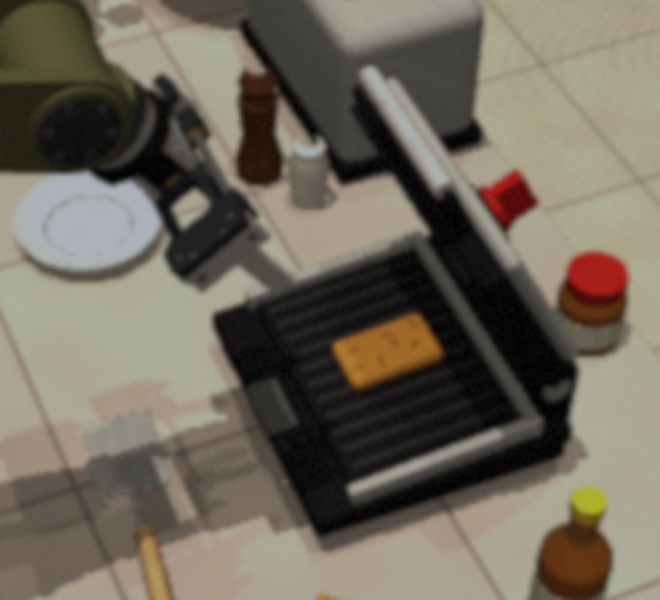

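The patty lies flat, centred between the rims: wrist u 296–345 against plate 217–424. Back to the handle.

```bash
python3 -m jog '[[0.9,0,-0.7,0,0,-0.098,42],[0.9,0.1,-0.7,0,0,-0.098,42],[0.9,0.2,-0.7,0,0.001,-0.098,42],[0.9,0.3,-0.7,0,0.001,-0.098,42],[0.8,0.3,-0.7,0,0,-0.098,42],[0.8,0.4,-0.7,0,0.001,-0.098,42],[0.8,0.5,-0.6,0,0.001,-0.098,42],[0.7,0.6,-0.6,0,0,-0.098,42]]' && python3 -m jog '[[0.7,0.6,-0.6,0,0.001,-0.098,42],[0.6,0.7,-0.6,0,0,-0.098,42],[0.5,0.8,-0.6,0,0.001,-0.098,42],[0.4,0.8,-0.6,0,0,-0.098,42],[0.4,0.8,-0.6,0,0.001,-0.098,42],[0.3,0.9,-0.6,0,0,-0.099,42],[0.2,0.9,-0.6,0,0.001,-0.099,42],[0,0.9,-0.6,0,0,-0.099,42]]' && python3 -m jog '[[0,0,0,0,0,0,42],[0,0,0,0,0,0,42]]'
python3 - <<'E'
from h import *
s=st(); T=toolT(s); c=vision.camera("wrist")["color"]; cv2.imwrite("pics/w14.png",c)
p,Rm=lidpose(1.25,.961,off=18.8); bar=p-18.8*Rm[:,2]; print("bar",bar, "tool rel cm",(T[:3,:3].T@(bar-T[:3,3])).round(1)); print(wproj(T,[bar,bar+72*Rm[:,0],bar-72*Rm[:,0]]).round(0))
rows(p-25*Rm[:,2],Rm[:,0],Rm[:,2],5,42)
E
```

```text
clock: 23.45
eef_pos: [594.3, 16.0, 328.4]
eef_rot: [2.698, -0.409, 0.856]
wrist_force: [0.2, 0.2, 0.5]
finger_gap: 39.4
clock: 24.25
eef_pos: [628.2, 15.2, 409.2]
eef_rot: [2.546, -0.005, 1.552]
wrist_force: [-1.0, -0.1, -0.6]
finger_gap: 39.7
clock: 24.45
eef_pos: [627.8, 15.2, 408.7]
eef_rot: [2.546, -0.009, 1.546]
wrist_force: [0.3, 0.1, 0.1]
finger_gap: 39.9
t24.45 q [-0.041  0.061  1.446  0.02   1.04  -0.019] p [627.8  15.2 408.7] rot [ 2.546 -0.009  1.546] F [0.3 0.1 0.1] M [-0.08  0.3   0.04] gap 39.9
bar [681.078062    14.72804845 339.19400912] tool rel cm [ 0.2  5.1 87.4]
[[326. 246.]
 [326. 154.]
 [326. 328.]]
[[0,0.1,1.62,-0.003,-0.002,-0.001,42],[0.01,0.1,1.63,-0.003,-0.001,-0.001,42],[0.01,0.1,1.62,-0.003,-0.002,-0.001,42],[0.01,0.09,1.63,-0.003,-0.001,-0.001,42],[0.02,0.08,1.62,-0.003,-0.002,-0.001,42]]
end [677.5  14.8 344.3]
```

View pics/w14.png

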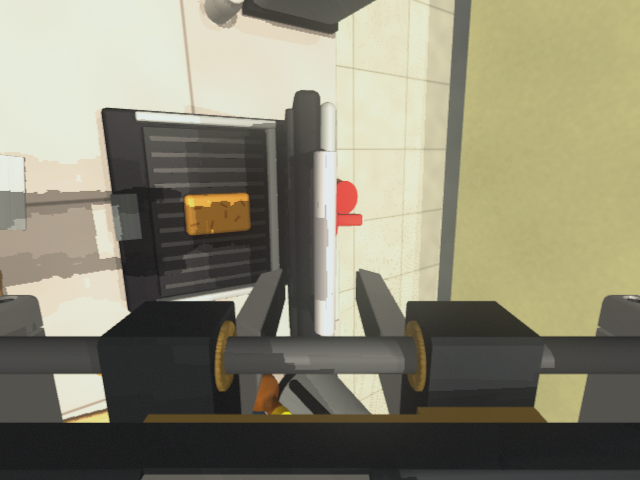

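```bash
python3 -m jog '[[0,0.1,1.6,-0.003,-0.002,-0.001,42],[0,0.1,1.6,-0.003,-0.001,-0.001,42],[0,0.1,1.6,-0.003,-0.002,-0.001,42],[0,0.1,1.6,-0.003,-0.001,-0.001,42],[0,0.1,1.7,-0.003,-0.002,-0.001,42],[0,0,0,0,0,0,42]]'
python3 - <<'E'
from h import *
s=st(); T=toolT(s); c=vision.camera("wrist")["color"]; cv2.imwrite("pics/w15.png",c)
p,Rm=lidpose(1.25,.961,off=18.8); bar=p-18.8*Rm[:,2];print("tool rel cm",(T[:3,:3].T@(bar-T[:3,3])).round(1)); print(wproj(T,[bar,bar+72*Rm[:,0],bar-72*Rm[:,0]]).round(0))
rows(p,Rm[:,0],Rm[:,2],3,42)
E
```

```text
clock: 25.1
eef_pos: [678.1, 14.3, 342.6]
eef_rot: [2.534, 0.002, 1.548]
wrist_force: [0.2, 0.4, 0.4]
finger_gap: 39.2
t25.10 q [-0.035  0.188  1.455  0.007  0.891 -0.015] p [678.1  14.3 342.6] rot [2.534e+00 2.000e-03 1.548e+00] F [0.2 0.4 0.4] M [-0.02  0.37 -0.04] gap 39.2
tool rel cm [0.5 0.4 4.5]
[[321. 280.]
 [321. 150.]
 [320. 390.]]
[[0.02,-0.01,0.83,-0,0,0.001,42],[0.01,-0.01,0.83,-0,0,0.001,42],[0.02,-0.02,0.83,-0.001,0,0.001,42]]
end [691.8  14.5 323.7]
```

View pics/w15.png

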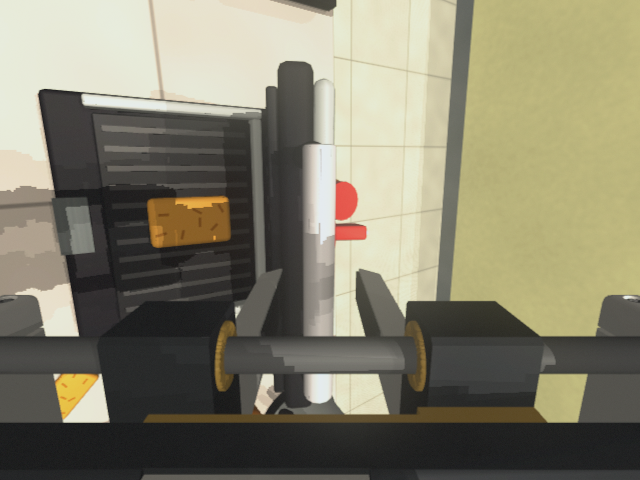

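```bash
python3 -m jog '[[0,0,0.9,0,0,0,42],[0,0,0.8,0,0,0,42],[0,0,0.7,0,0,0,42],[0,0,0,0,0,0,30],[0,0,0,0,0,0,15],[0,0,0,0,0,0,10],[0,0,0,0,0,0,10],[0,0,0,0,0,0,10]]' 20; python3 - <<'E'
from h import *
s=st(); T=toolT(s); c=vision.camera("wrist")["color"]; cv2.imwrite("pics/w16.png",c)
print(T[:3,3]-18.8*T[:3,2], lidpose(1.25,.961)[0])
E
```

```text
clock: 25.95
eef_pos: [690.5, 14.0, 325.5]
eef_rot: [2.533, 0.002, 1.548]
wrist_force: [-10.2, -0.6, -2.2]
finger_gap: 17.4
t25.95 q [-0.035  0.224  1.451  0.007  0.858 -0.016] p [690.5  14.  325.5] rot [2.533e+00 2.000e-03 1.548e+00] F [-10.2  -0.6  -2.2] M [-0.05  1.99 -0.06] gap 17.4
[679.77431941  14.25793336 340.95643703] [691.84372817  14.4589068  323.78401253]
```

View pics/w16.png

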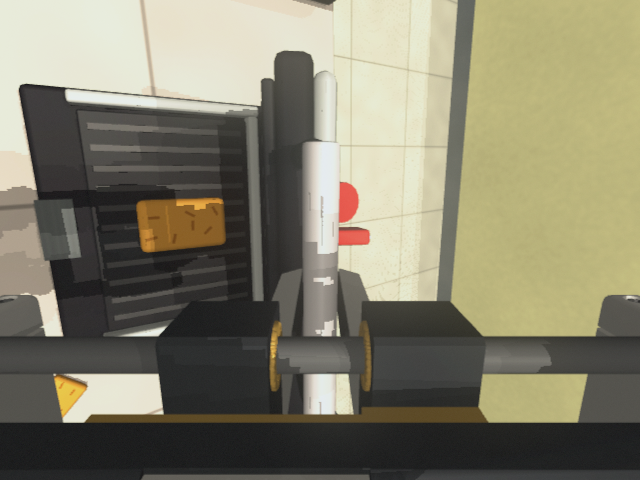

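Gripped again with the bar centred. I'll lower in stages with force checks.

```bash
python3 - <<'E'
from h import *; from kin import ik
ts=np.r_[1.25,1.24,1.225,np.arange(1.20,.25,-.025)]; lidrows(ts,[.961]*len(ts),10,off=16.6)
q=monitor.read_state()['joints']
for t in (1,.7,.4,.2,.07):
    p,Rm=lidpose(t,.961,off=16.6); q,e=ik(p,Rm[:,0],Rm[:,2],q); print(t,p.round(1),q.round(2),round(e,4))
E
```

```text
[[-0,-0.25,-0.05,0,0,0,10],[-0,-0.37,-0.06,0,0,0,10],[-0,-0.62,-0.09,0,0,0,10],[-0,-0.62,-0.08,0,0,0,10],[-0,-0.62,-0.07,0,0,0,10],[-0,-0.62,-0.05,0,0,0,10],[-0,-0.63,-0.03,0,0,0,10],[-0,-0.63,-0.01,0,0,0,10]]
[[0,-0.62,-0.01,0,0,0,10],[-0,-0.63,0.02,0,0,0,10],[-0,-0.62,0.03,0,0,0,10],[-0,-0.63,0.05,0,0,0,10],[-0,-0.62,0.06,0,0,0,10],[-0,-0.62,0.07,0,0,0,10],[0,-0.62,0.1,0,0,0,10],[-0,-0.62,0.1,0,0,0,10]]
[[-0,-0.61,0.13,0,0,0,10],[-0,-0.61,0.14,0,0,0,10],[-0,-0.61,0.15,0,0,0,10],[-0,-0.6,0.17,0,0,0,10],[-0,-0.6,0.18,0,0,0,10],[-0,-0.6,0.2,0,0,0,10],[-0,-0.58,0.22,0,0,0,10],[-0,-0.59,0.22,0,0,0,10]]
[[0,-0.57,0.25,0,0,0,10],[0,-0.58,0.25,0,0,0,10],[-0,-0.56,0.28,0,0,0,10],[0,-0.56,0.28,0,0,0,10],[-0,-0.55,0.3,0,0,0,10],[-0,-0.54,0.31,0,0,0,10],[0,-0.53,0.33,0,0,0,10],[0,-0.53,0.34,0,0,0,10]]
[[0,-0.52,0.35,0,0,0,10],[-0,-0.51,0.37,0,0,0,10],[-0,-0.49,0.38,0,0,0,10],[-0,-0.49,0.39,0,0,0,10],[0,-0.48,0.4,0,0,0,10],[-0,-0.47,0.41,0,0,0,10],[-0,-0.46,0.43,0,0,0,10],[-0,-0.45,0.44,0,0,0,10]]
1 [637.2  15.8 293.2] [-0.04  0.12  1.65  0.01  0.76 -0.01] 0.0
0.7 [586.2  17.1 238.4] [-0.04  0.05  1.86  0.01  0.63 -0.02] 0.0
0.4 [553.6  17.9 171. ] [-0.04  0.06  2.02  0.02  0.46 -0.02] 0.0
0.2 [543.7  18.2 122. ] [-0.04  0.12  2.09  0.02  0.32 -0.03] 0.0
0.07 [542.6  18.2  89.5] [-0.04  0.18  2.11  0.03  0.24 -0.04] 0.0
```

```bash
python3 -m jog '[[0,-0.25,-0.05,0,0,0,10],[0,-0.37,-0.06,0,0,0,10],[0,-0.62,-0.09,0,0,0,10],[0,-0.62,-0.08,0,0,0,10],[0,-0.62,-0.07,0,0,0,10],[0,-0.62,-0.05,0,0,0,10],[0,-0.63,-0.03,0,0,0,10],[0,-0.63,-0.01,0,0,0,10]]'; python3 -m jog '[[0,-0.62,-0.01,0,0,0,10],[0,-0.63,0.02,0,0,0,10],[0,-0.62,0.03,0,0,0,10],[0,-0.63,0.05,0,0,0,10],[0,-0.62,0.06,0,0,0,10],[0,-0.62,0.07,0,0,0,10],[0,-0.62,0.1,0,0,0,10],[0,-0.62,0.1,0,0,0,10]]'; python3 - <<'E'
from h import *
st(); print(lidpose(.875,.961,off=16.6)[0])
E
```

```text
clock: 26.8
eef_pos: [652.9, 15.0, 305.1]
eef_rot: [2.529, 0.002, 1.548]
wrist_force: [0.5, 3.9, 1.6]
finger_gap: 17.5
clock: 27.6
eef_pos: [614.5, 15.5, 272.4]
eef_rot: [2.53, 0.002, 1.548]
wrist_force: [0.7, 3.5, 0.9]
finger_gap: 17.4
t27.60 q [-0.037  0.082  1.738  0.01   0.71  -0.021] p [614.5  15.5 272.4] rot [2.530e+00 2.000e-03 1.548e+00] F [0.7 3.5 0.9] M [ 0.49 -0.13  0.3 ] gap 17.4
[613.96680512  16.40582987 272.22405368]
```

```bash
python3 -m jog '[[0,-0.61,0.13,0,0,0,10],[0,-0.61,0.14,0,0,0,10],[0,-0.61,0.15,0,0,0,10],[0,-0.6,0.17,0,0,0,10],[0,-0.6,0.18,0,0,0,10],[0,-0.6,0.2,0,0,0,10],[0,-0.58,0.22,0,0,0,10],[0,-0.59,0.22,0,0,0,10]]'; python3 - <<'E'
from h import *
st(); print(lidpose(.675,.961,off=16.6)[0])
E
```

```text
clock: 28.4
eef_pos: [583.5, 16.2, 233.2]
eef_rot: [2.53, 0.002, 1.548]
wrist_force: [0.3, 1.8, 0.2]
finger_gap: 17.6
t28.40 q [-0.038  0.047  1.87   0.013  0.614 -0.025] p [583.5  16.2 233.2] rot [2.530e+00 2.000e-03 1.548e+00] F [0.3 1.8 0.2] M [ 0.3  -0.02  0.21] gap 17.6
[582.72069633  17.18698259 233.18140398]
```

```bash
python3 -m jog '[[0,-0.57,0.25,0,0,0,10],[0,-0.58,0.25,0,0,0,10],[0,-0.56,0.28,0,0,0,10],[0,-0.56,0.28,0,0,0,10],[0,-0.55,0.3,0,0,0,10],[0,-0.54,0.31,0,0,0,10],[0,-0.53,0.33,0,0,0,10],[0,-0.53,0.34,0,0,0,10]]'; python3 - <<'E'
from h import *
st(); print(lidpose(.475,.961,off=16.6)[0])
E
```

```text
clock: 29.2
eef_pos: [560.8, 16.7, 188.7]
eef_rot: [2.53, 0.002, 1.548]
wrist_force: [-0.6, 2.5, 0.1]
finger_gap: 17.8
t29.20 q [-0.039  0.05   1.979  0.017  0.501 -0.03 ] p [560.8  16.7 188.7] rot [2.530e+00 2.000e-03 1.548e+00] F [-0.6  2.5  0.1] M [0.32 0.14 0.24] gap 17.8
[559.85400651  17.75864984 188.70936438]
```

```bash
python3 -m jog '[[0,-0.52,0.35,0,0,0,10],[0,-0.51,0.37,0,0,0,10],[0,-0.49,0.38,0,0,0,10],[0,-0.49,0.39,0,0,0,10],[0,-0.48,0.4,0,0,0,10],[0,-0.47,0.41,0,0,0,10],[0,-0.46,0.43,0,0,0,10],[0,-0.45,0.44,0,0,0,10]]'; python3 - <<'E'
from h import *
st(); print(lidpose(.275,.961,off=16.6)[0],lidpose(.07,.961,off=16.6)[0])
ts=np.r_[.275,.255,np.arange(.235,.03,-.015)]; lidrows(ts,[.961]*len(ts),10,off=16.6)
c=vision.camera("side")["color"]; cv2.imwrite("pics/side17.png",cv2.resize(c[100:300,220:440],None,fx=3,fy=3,interpolation=cv2.INTER_CUBIC))
E
```

```text
clock: 30.0
eef_pos: [547.4, 16.9, 140.5]
eef_rot: [2.53, 0.002, 1.548]
wrist_force: [-0.8, 2.6, -0.5]
finger_gap: 17.2
t30.00 q [-0.04   0.096  2.061  0.024  0.374 -0.037] p [547.4  16.9 140.5] rot [2.530e+00 2.000e-03 1.548e+00] F [-0.8  2.6 -0.5] M [0.29 0.21 0.2 ] gap 17.2
[546.27835842  18.09804104 140.58089475] [542.56949268  18.19076268  89.46295459]
[[-0,-0.35,0.36,0,0,0,10],[0,-0.34,0.36,0,0,0,10],[0,-0.26,0.28,0,0,0,10],[0,-0.24,0.28,0,0,0,10],[0,-0.25,0.29,0,0,0,10],[0,-0.24,0.29,0,0,0,10],[0,-0.23,0.29,0,0,0,10],[0,-0.24,0.3,0,0,0,10]]
[[0,-0.22,0.3,0,0,0,10],[0,-0.22,0.3,0,0,0,10],[0,-0.22,0.31,0,0,0,10],[0,-0.21,0.3,0,0,0,10],[0,-0.21,0.32,0,0,0,10],[0,-0.21,0.31,0,0,0,10],[0,-0.19,0.32,0,0,0,10]]
```

View pics/side17.png

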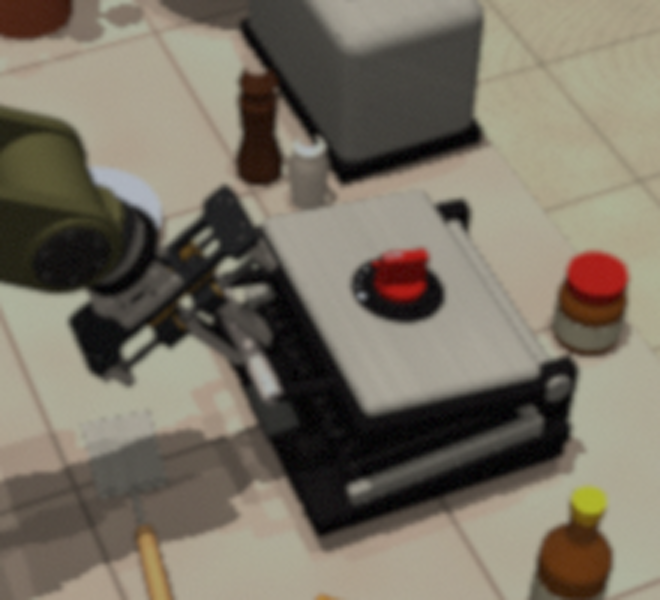

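```bash
python3 -m jog '[[0,-0.35,0.36,0,0,0,10],[0,-0.34,0.36,0,0,0,10],[0,-0.26,0.28,0,0,0,10],[0,-0.24,0.28,0,0,0,10],[0,-0.25,0.29,0,0,0,10],[0,-0.24,0.29,0,0,0,10],[0,-0.23,0.29,0,0,0,10]]'; python3 -m jog '[[0,-0.2,0.25,0,0,0,10],[0,-0.15,0.2,0,0,0,10],[0,-0.15,0.2,0,0,0,10],[0,0,0,0,0,0,10]]'; python3 - <<'E'
from h import *
st()
E
```

```text
clock: 30.75
eef_pos: [544.3, 16.9, 112.2]
eef_rot: [2.53, 0.002, 1.548]
wrist_force: [0.1, 2.7, -0.6]
finger_gap: 16.7
clock: 31.15
eef_pos: [543.9, 16.9, 103.9]
eef_rot: [2.53, 0.002, 1.548]
wrist_force: [3.8, 2.4, -4.9]
finger_gap: 17.6
t31.15 q [-0.041  0.158  2.098  0.032  0.275 -0.047] p [543.9  16.9 103.9] rot [2.530e+00 2.000e-03 1.548e+00] F [ 3.8  2.4 -4.9] M [ 0.39 -0.04  0.24] gap 17.6
```

```bash
python3 -m jog '[[0,-0.11,0.16,0,0,0,10],[0,-0.11,0.16,0,0,0,10],[0,-0.11,0.16,0,0,0,10],[0,-0.11,0.16,0,0,0,10],[0,0,0,0,0,0,10]]'; python3 -m jog '[[0,-0.1,0.15,0,0,0,10],[0,-0.1,0.15,0,0,0,10],[0,0,0,0,0,0,10]]';python3 -m jog '[[0,-0.05,0.08,0,0,0,10],[0,-0.05,0.08,0,0,0,10],[0,0,0,0,0,0,10]]'
```

```text
clock: 31.65
eef_pos: [543.8, 16.9, 96.0]
eef_rot: [2.531, 0.002, 1.548]
wrist_force: [3.2, 1.9, -4.7]
finger_gap: 17.2
clock: 31.95
eef_pos: [543.9, 16.9, 92.5]
eef_rot: [2.53, 0.002, 1.548]
wrist_force: [1.1, 1.8, -4.6]
finger_gap: 17.5
clock: 32.25
eef_pos: [544.0, 16.9, 90.7]
eef_rot: [2.53, 0.002, 1.548]
wrist_force: [-1.2, 2.6, -4.2]
finger_gap: 17.4
```

```bash
python3 -m jog '[[0,-0.05,0.08,0,0,0,10],[0,0,0,0,0,0,10]]'; python3 -m jog '[[0,-0.05,0.08,0,0,0,10],[0,0,0,0,0,0,10]]';python3 -m jog '[[0,-0.05,0.08,0,0,0,10],[0,0,0,0,0,0,10]]'
```

```text
clock: 32.45
eef_pos: [544.0, 16.9, 89.8]
eef_rot: [2.53, 0.002, 1.548]
wrist_force: [-2.2, 2.3, -3.2]
finger_gap: 17.6
clock: 32.65
eef_pos: [544.1, 16.9, 88.8]
eef_rot: [2.53, 0.002, 1.548]
wrist_force: [-2.6, 1.3, -3.3]
finger_gap: 17.6
clock: 32.85
eef_pos: [544.1, 16.9, 87.9]
eef_rot: [2.531, 0.002, 1.548]
wrist_force: [-2.2, 1.9, -3.3]
finger_gap: 17.4
```

```bash
for i in 1; do python3 -m jog '[[0,-0.05,0.08,0,0,0,10],[0,0,0,0,0,0,10]]'; python3 -m jog '[[0,-0.05,0.08,0,0,0,10],[0,0,0,0,0,0,10]]';python3 -m jog '[[0,-0.05,0.08,0,0,0,10],[0,0,0,0,0,0,10]]'; done; python3 - <<'E'
from h import *
c=vision.camera("side")["color"]; cv2.imwrite("pics/side18.png",cv2.resize(c[150:300,260:440],None,fx=4,fy=4,interpolation=cv2.INTER_CUBIC))
d=vision.camera("wrist")["color"]; cv2.imwrite("pics/w18.png",d)
E
```

```text
clock: 33.05
eef_pos: [544.2, 16.9, 87.1]
eef_rot: [2.53, 0.002, 1.548]
wrist_force: [-5.4, 2.2, 0.2]
finger_gap: 17.0
clock: 33.25
eef_pos: [544.4, 16.9, 86.8]
eef_rot: [2.529, 0.002, 1.548]
wrist_force: [-14.6, 1.5, 10.9]
finger_gap: 17.7
clock: 33.45
eef_pos: [544.7, 16.8, 86.4]
eef_rot: [2.528, 0.002, 1.548]
wrist_force: [-17.4, 0.6, 14.6]
finger_gap: 17.1
```

View pics/side18.png

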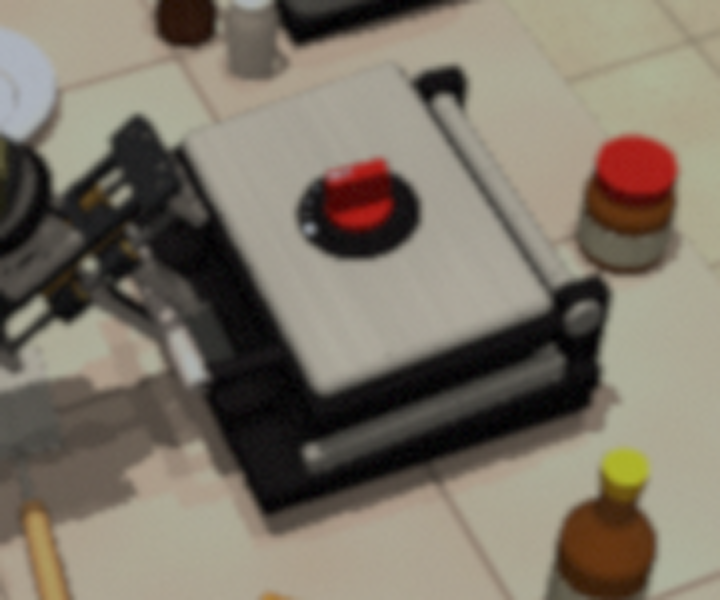

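View pics/w18.png

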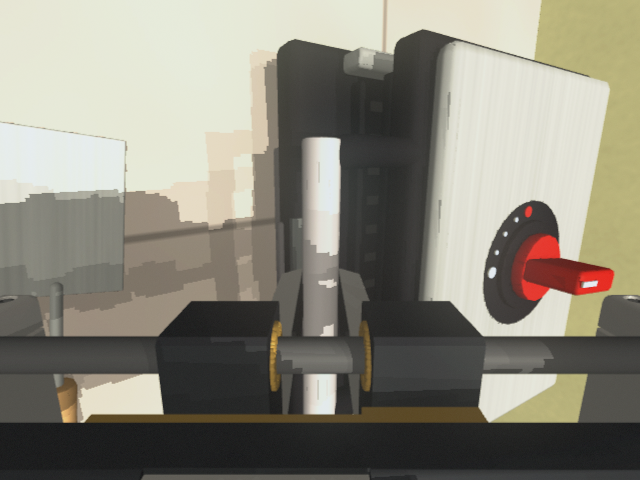

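The lid has seated: the vertical force changed from -3 to +15 N at about 0.07 rad. I'll ease to neutral, open slowly and back off.

```bash
python3 -m jog '[[0,0.06,-0.1,0,0,0,10],[0,0.01,-0.02,0,0,0,10],[0,0,0,0,0,0,18],[0,0,0,0,0,0,21],[0,0,0,0,0,0,26],[0,0,0,0,0,0,34],[0,0,0,0,0,0,40],[0,0,0,0,0,0,40]]' ; python3 - <<'E'
from h import *
st()
c=vision.camera("side")["color"]; cv2.imwrite("pics/side19.png",cv2.resize(c[150:300,260:440],None,fx=4,fy=4,interpolation=cv2.INTER_CUBIC))
E
```

```text
clock: 34.35
eef_pos: [544.4, 16.8, 86.8]
eef_rot: [2.53, 0.002, 1.548]
wrist_force: [-0.5, 0.7, -0.3]
finger_gap: 37.6
t34.35 q [-0.041  0.194  2.107  0.039  0.228 -0.054] p [544.4  16.8  86.8] rot [2.530e+00 2.000e-03 1.548e+00] F [-0.5  0.7 -0.3] M [-0.07  0.32 -0.03] gap 37.6
```

View pics/side19.png

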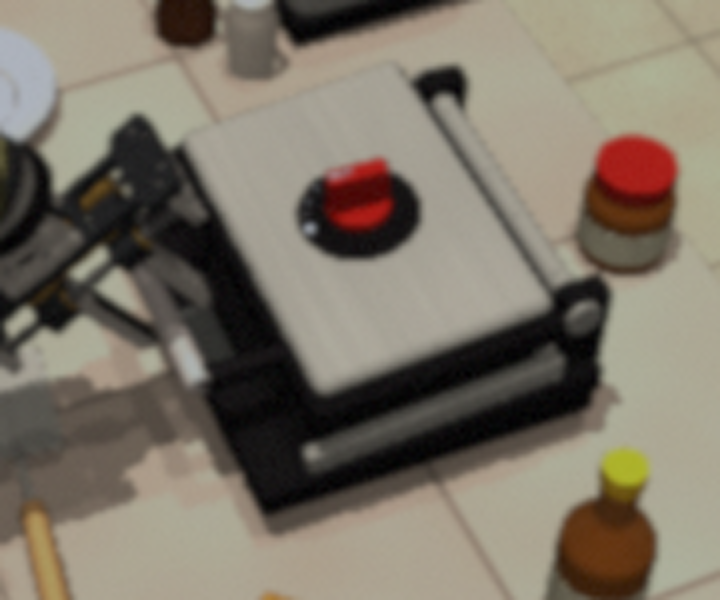

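The lid stayed put when released. Next is the dial: retreat, then view it from above with the wrist camera.

```bash
python3 -m jog '[[0,0,-0.5,0,0,0,42],[0,0,-1.5,0,0,0,42],[0,0,-3,0,0,0,42],[0,0,-3.5,0,0,0,42],[0,0,-3.5,0,0,0,42],[0,0,-3.5,0,0,0,42]]'; python3 - <<'E'
from h import *; from kin import ik
s=st()
z,x=zx(.09,-.025); x=-x
q=ik([672,16,300],x,z,[-.03,.2,1.5,0,1.3,-1.55]); print(q)
q=q[0];q,e=ik([672,16,155],x,z,q);print(q.round(2),e)
xr=R.from_rotvec(z*1.4).apply(x); q2,e=ik([672,16,155],xr,z,q+[0,0,0,0,0,1.4]);print(q2.round(2),e)
rows([610,16,300],x,z,16,45)
E
```

```text
clock: 35.0
eef_pos: [454.1, 19.1, 214.8]
eef_rot: [2.53, 0.002, 1.548]
wrist_force: [0.6, 0.6, -0.3]
finger_gap: 39.5
t35.00 q [-0.045 -0.256  2.185  0.02   0.601 -0.036] p [454.1  19.1 214.8] rot [2.530e+00 2.000e-03 1.548e+00] F [ 0.6  0.6 -0.3] M [-0.09  0.34  0.  ] gap 39.5
(array([-3.10403331e-02,  4.84530037e-01,  1.05473312e+00,  5.43822285e-04,
        1.51233114e+00, -1.57684399e+00]), np.float64(3.4053086330143826e-10))
[-0.03  0.56  1.28  0.    1.22 -1.58] 3.60160297700702e-15
[-0.03  0.56  1.28  0.    1.22 -0.18] 3.598641223040959e-15
[[0,1.1,0.12,0.025,0.026,-0.096,45],[-0.11,1.1,0.09,0.026,0.026,-0.096,45],[-0.21,1.09,0.06,0.026,0.026,-0.095,45],[-0.32,1.06,0.03,0.026,0.026,-0.096,45],[-0.42,1.03,-0.01,0.026,0.025,-0.095,45],[-0.51,0.98,-0.05,0.025,0.025,-0.096,45],[-0.6,0.93,-0.08,0.025,0.026,-0.095,45],[-0.69,0.86,-0.12,0.026,0.025,-0.096,45]]
[[-0.76,0.79,-0.16,0.025,0.026,-0.095,45],[-0.83,0.71,-0.21,0.026,0.025,-0.096,45],[-0.89,0.62,-0.24,0.025,0.026,-0.095,45],[-0.94,0.53,-0.28,0.026,0.025,-0.096,45],[-0.97,0.43,-0.32,0.025,0.026,-0.095,45],[-1,0.33,-0.35,0.026,0.025,-0.096,45],[-1.02,0.22,-0.39,0.025,0.026,-0.095,45],[-1.03,0.12,-0.42,0.026,0.025,-0.096,45]]
end [610.  16. 300.]
```

```bash
python3 -m jog '[[0,1.1,0.1,0.025,0.026,-0.096,45],[-0.1,1.1,0.1,0.026,0.026,-0.096,45],[-0.2,1.1,0.1,0.026,0.026,-0.095,45],[-0.3,1.1,0,0.026,0.026,-0.096,45],[-0.4,1,0,0.026,0.025,-0.095,45],[-0.5,1,0,0.025,0.025,-0.096,45],[-0.6,0.9,-0.1,0.025,0.026,-0.095,45],[-0.7,0.9,-0.1,0.026,0.025,-0.096,45]]' && python3 -m jog '[[-0.8,0.8,-0.2,0.025,0.026,-0.095,45],[-0.8,0.7,-0.2,0.026,0.025,-0.096,45],[-0.9,0.6,-0.2,0.025,0.026,-0.095,45],[-0.9,0.5,-0.3,0.026,0.025,-0.096,45],[-1,0.4,-0.3,0.025,0.026,-0.095,45],[-1,0.3,-0.4,0.026,0.025,-0.096,45],[-1,0.2,-0.4,0.025,0.026,-0.095,45],[-1,0.1,-0.4,0.026,0.025,-0.096,45]]' && python3 -m jog '[[0,0,0,0,0,0,45],[0,0,0,0,0,0,45]]'
python3 - <<'E'
from h import *
s=st(); c=vision.camera("wrist")["color"]; cv2.imwrite("pics/w20.png",c)
E
```

```text
clock: 35.8
eef_pos: [533.8, 18.3, 256.2]
eef_rot: [2.819, 0.173, 2.328]
wrist_force: [-0.5, -0.5, -0.2]
finger_gap: 42.2
clock: 36.6
eef_pos: [610.8, 15.3, 299.0]
eef_rot: [-3.14, 0.089, 3.12]
wrist_force: [-0.8, -0.6, 0.2]
finger_gap: 42.4
clock: 36.8
eef_pos: [610.4, 15.5, 298.1]
eef_rot: [3.141, 0.09, 3.114]
wrist_force: [-0.5, 0.1, -0.1]
finger_gap: 42.4
t36.80 q [-3.500e-02  3.340e-01  1.267e+00  1.000e-03  1.450e+00 -1.579e+00] p [610.4  15.5 298.1] rot [3.141 0.09  3.114] F [-0.5  0.1 -0.1] M [-0.01  0.03 -0.04] gap 42.4
```

View pics/w20.png

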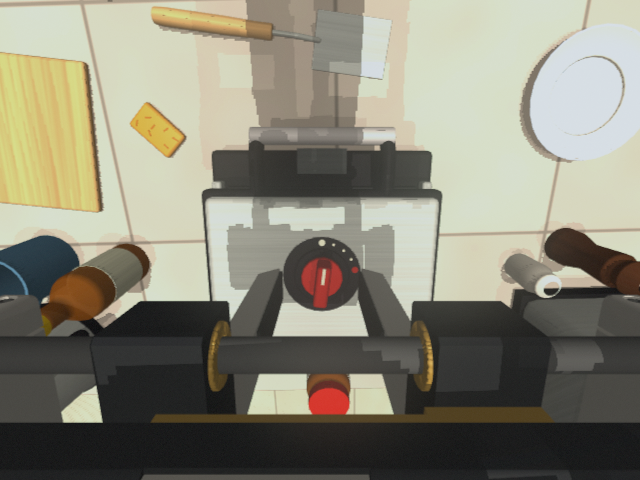

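```bash
python3 - <<'E'
import cv2
a=cv2.imread("pics/w20.png"); cv2.imwrite("pics/w20z.png",cv2.resize(a[225:325,260:390],None,fx=6,fy=6,interpolation=cv2.INTER_CUBIC))
E
```

View pics/w20z.png

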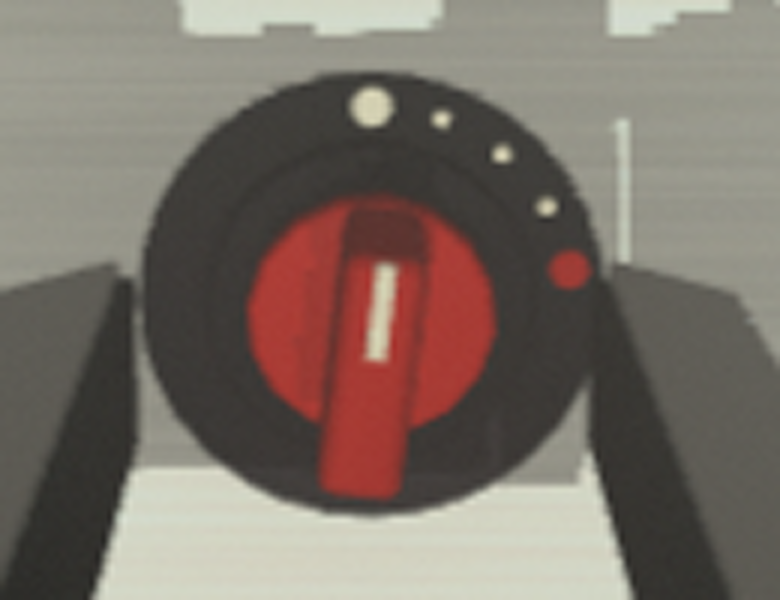

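The dial bar's top face is centred at (322,288), turned about 0.1 rad clockwise from the white mark at (322,243). The red mark is at (355,270).

```bash
python3 - <<'E'
from h import *
T=toolT(); C=lambda u,v:(260+u/4,150+v/4)
w=wray(T,(322.2,287.8)); print(tri([w,ray("side",C(358,171))]))
for zz in (172,179,185): o,d=w; print((o+d*(zz-o[2])/d[2]).round(1))
o,d=wray(T,(321.7,273.8)); print("seat",(o+d*(147-o[2])/d[2]).round(1))
# ends direction
a=np.array(wray(T,(260+386/6,225+260/6)));b=np.array(wray(T,(260+361/6,225+495/6)))
pa=a[0]+a[1]*(177-a[0][2])/a[1][2]; pb=b[0]+b[1]*(181-b[0][2])/b[1][2]; print(pa,pb,np.linalg.norm(pa-pb),np.arctan2(pa[1]-pb[1],-(pa[0]-pb[0])))
E
```

```text
(array([673.66683284,  16.05529932, 172.5265945 ]), [np.float64(0.22428046299236526), np.float64(0.22428046299238824)])
[674.2  16.1 172. ]
[670.8  16.1 179. ]
[667.9  16.1 185. ]
seat [670.3  15.8 147. ]
[651.66057369  18.60317227 177.        ] [690.66949686  13.61063365 181.        ] 39.53000795266246 0.12729251935442026
```

```bash
python3 - <<'E'
from h import *
z,_=zx(.09,-.025); x=np.array([-np.cos(.127),np.sin(.127),0])
t=np.array([673.5,16,154]); rows(t-45*z,x,z,7,45)
E
```

```text
[[-0.71,0.03,1.49,0,0,0.014,45],[-0.71,0.04,1.49,0,0,0.014,45],[-0.71,0.05,1.49,0,0,0.014,45],[-0.72,0.06,1.49,0,0,0.014,45],[-0.71,0.07,1.49,0,0,0.015,45],[-0.71,0.09,1.49,0,0,0.014,45],[-0.71,0.1,1.5,0,0,0.015,45]]
end [669.4  16.2 198.8]
```

```bash
python3 -m jog '[[-0.7,0,1.5,0,0,0.014,45],[-0.7,0,1.5,0,0,0.014,45],[-0.7,0.1,1.5,0,0,0.014,45],[-0.7,0.1,1.5,0,0,0.014,45],[-0.7,0.1,1.5,0,0,0.015,45],[-0.7,0.1,1.5,0,0,0.014,45],[-0.7,0.1,1.5,0,0,0.015,45],[0,0,0,0,0,0,45]]'
python3 - <<'E'
from h import *
s=st(); c=vision.camera("wrist")["color"]; cv2.imwrite("pics/w21.png",c)
c=vision.camera("side")["color"]; cv2.imwrite("pics/side21.png",cv2.resize(c[130:280,260:440],None,fx=4,fy=4,interpolation=cv2.INTER_CUBIC))
z,_=zx(.09,-.025); x=np.array([-np.cos(.127),np.sin(.127),0])
rows(np.array([673.5,16,154]),x,z,4,45)
print(wproj(toolT(s),[[671.5,16,176],[651,18.6,174],[692,13.4,178]]).round(0))
E
```

```text
clock: 37.65
eef_pos: [669.3, 16.9, 195.3]
eef_rot: [3.133, 0.086, 3.016]
wrist_force: [1.4, 0.3, 0.4]
finger_gap: 42.4
t37.65 q [-0.03   0.526  1.231  0.     1.298 -1.475] p [669.3  16.9 195.3] rot [3.133 0.086 3.016] F [1.4 0.3 0.4] M [-0.02  0.03  0.05] gap 42.4
[[-0.01,-0.02,1.11,-0,-0,0.001,45],[-0.01,-0.02,1.11,-0,-0,0.001,45],[-0,-0.02,1.11,-0,-0,0,45],[-0.01,-0.01,1.11,-0,-0,0.001,45]]
end [673.5  16.  154. ]
[[318. 274.]
 [318. 241.]
 [319. 305.]]
```

View pics/w21.png

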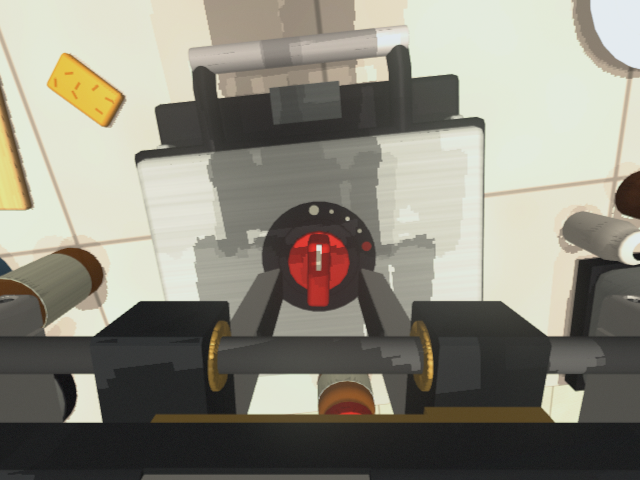

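View pics/side21.png

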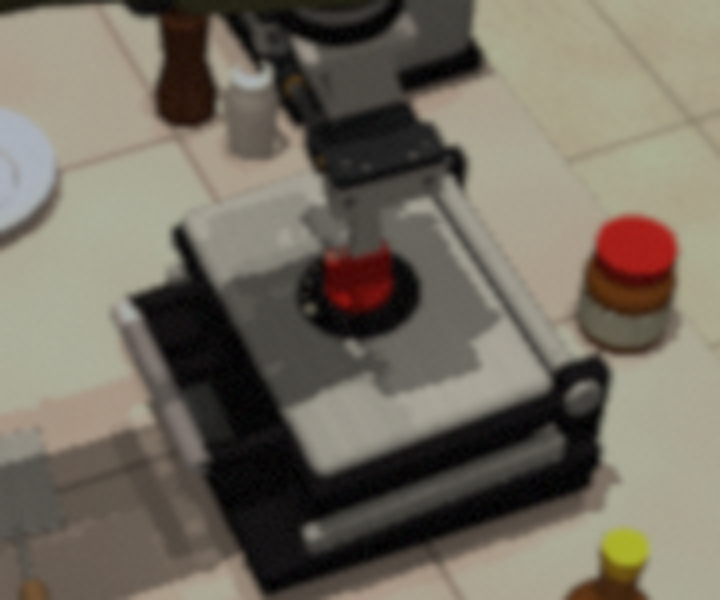

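The dial bar now lines up with the tool at u≈318, rows 245–305, as predicted. Descend and grip.

```bash
python3 -m jog '[[0,-0.02,1.1,0,0,0,45],[0,-0.02,1.1,0,0,0,45],[0,-0.02,1,0,0,0,45],[0,-0.02,0.8,0,0,0,45]]'; python3 -m jog '[[0,0,0,0,0,0,30],[0,0,0,0,0,0,15],[0,0,0,0,0,0,8],[0,0,0,0,0,0,8],[0,0,0,0,0,0,8]]' 12; python3 - <<'E'
from h import *
s=st(); c=vision.camera("wrist")["color"]; cv2.imwrite("pics/w22.png",c)
E
```

```text
clock: 38.15
eef_pos: [672.5, 15.9, 157.3]
eef_rot: [3.133, 0.089, 3.016]
wrist_force: [0.2, -1.1, -0.3]
finger_gap: 42.4
clock: 38.65
eef_pos: [672.9, 15.6, 159.1]
eef_rot: [3.133, 0.091, 3.016]
wrist_force: [-0.1, -3.1, 2.3]
finger_gap: 13.7
t38.65 q [-0.031  0.558  1.267 -0.     1.225 -1.477] p [672.9  15.6 159.1] rot [3.133 0.091 3.016] F [-0.1 -3.1  2.3] M [-0.52  0.12 -0.09] gap 13.7
```

View pics/w22.png

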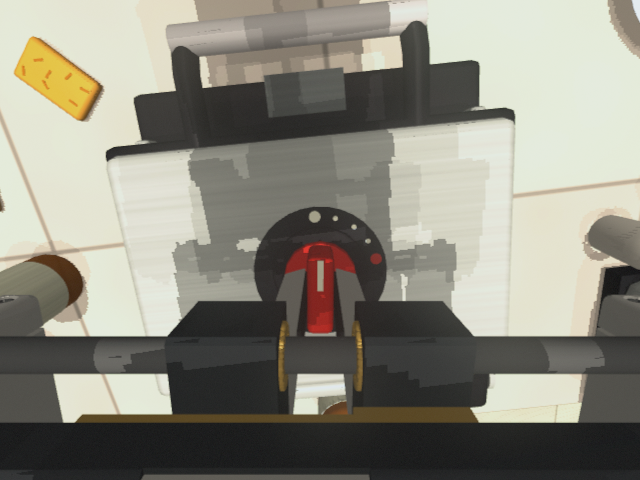

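```bash
python3 -m jog '[[0,0,0,0,0,0.05,8],[0,0,0,0,0,0.1,8],[0,0,0,0,0,0.1,8],[0,0,0,0,0,0.1,8],[0,0,0,0,0,0.1,8],[0,0,0,0,0,0,8]]'; python3 - <<'E'
from h import *
s=st()
E
```

```text
clock: 39.3
eef_pos: [673.1, 15.9, 159.1]
eef_rot: [3.094, 0.078, 2.563]
wrist_force: [0.3, -2.0, 2.9]
finger_gap: 14.0
t39.30 q [-0.031  0.558  1.267  0.     1.225 -1.025] p [673.1  15.9 159.1] rot [3.094 0.078 2.563] F [ 0.3 -2.   2.9] M [-0.27 -0.15 -0.13] gap 14.0
```

```bash
python3 -m jog '[[0,0,0,0,0,0.1,8],[0,0,0,0,0,0.1,8],[0,0,0,0,0,0.1,8],[0,0,0,0,0,0.1,8],[0,0,0,0,0,0.1,8],[0,0,0,0,0,0.1,8],[0,0,0,0,0,0.1,8],[0,0,0,0,0,0,8]]'; python3 - <<'E'
from h import *
s=st();  c=vision.camera("wrist")["color"]; cv2.imwrite("pics/w23.png",c)
E
```

```text
clock: 40.1
eef_pos: [673.4, 16.2, 159.1]
eef_rot: [3.054, 0.029, 1.867]
wrist_force: [5.7, 1.7, 2.2]
finger_gap: 13.9
t40.10 q [-3.100e-02  5.590e-01  1.267e+00  1.000e-03  1.224e+00 -3.280e-01] p [673.4  16.2 159.1] rot [3.054 0.029 1.867] F [5.7 1.7 2.2] M [ 0.11 -1.08  0.02] gap 13.9
```

View pics/w23.png

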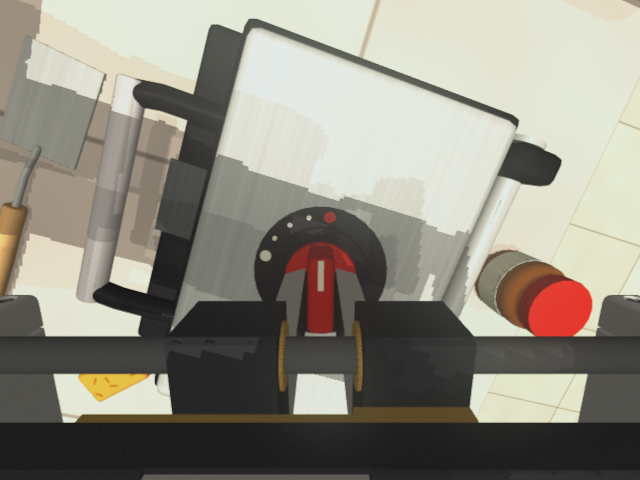

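The red mark is at (330,217) and the dial line at u≈320, so a little is left. I'll turn in small steps until the stop is felt.

```bash
python3 -m jog '[[0,0,0,0,0,0.05,8],[0,0,0,0,0,0.04,8],[0,0,0,0,0,0.04,8],[0,0,0,0,0,0,8]]'; python3 - <<'E'
from h import *
st()
E
python3 -m jog '[[0,0,0,0,0,0.03,8],[0,0,0,0,0,0,8]]'; python3 - <<'E'
from h import *
st()
E
python3 -m jog '[[0,0,0,0,0,0.03,8],[0,0,0,0,0,0,8]]'; python3 - <<'E'
from h import *
st()
E
```

```text
clock: 40.55
eef_pos: [673.5, 16.3, 159.1]
eef_rot: [3.051, 0.018, 1.74]
wrist_force: [7.1, 0.5, 1.7]
finger_gap: 13.8
t40.55 q [-3.000e-02  5.590e-01  1.267e+00  1.000e-03  1.223e+00 -2.010e-01] p [673.5  16.3 159.1] rot [3.051 0.018 1.74 ] F [7.1 0.5 1.7] M [ 0.13 -1.18  0.  ] gap 13.8
clock: 40.75
eef_pos: [673.5, 16.3, 159.1]
eef_rot: [3.05, 0.015, 1.711]
wrist_force: [6.3, 1.5, 2.9]
finger_gap: 14.1
t40.75 q [-3.000e-02  5.590e-01  1.267e+00  1.000e-03  1.223e+00 -1.710e-01] p [673.5  16.3 159.1] rot [3.05  0.015 1.711] F [6.3 1.5 2.9] M [ 0.1  -1.27  0.05] gap 14.1
clock: 40.95
eef_pos: [673.5, 16.4, 159.2]
eef_rot: [3.05, 0.012, 1.681]
wrist_force: [5.4, 1.6, 1.7]
finger_gap: 14.2
t40.95 q [-3.000e-02  5.590e-01  1.267e+00  1.000e-03  1.224e+00 -1.420e-01] p [673.5  16.4 159.2] rot [3.05  0.012 1.681] F [5.4 1.6 1.7] M [ 0.23 -1.13  0.3 ] gap 14.2
```

```bash
python3 -m jog '[[0,0,0,0,0,0.03,8],[0,0,0,0,0,0,8]]'; python3 - <<'E'
from h import *
st();c=vision.camera("wrist")["color"]; cv2.imwrite("pics/w24.png",c)
E
python3 -m jog '[[0,0,0,0,0,0.03,8],[0,0,0,0,0,0,8]]'; python3 - <<'E'
from h import *
st()
E
```

```text
clock: 41.15
eef_pos: [673.5, 16.5, 159.2]
eef_rot: [3.049, 0.009, 1.651]
wrist_force: [5.8, 1.1, 1.6]
finger_gap: 14.8
t41.15 q [-3.000e-02  5.590e-01  1.267e+00  1.000e-03  1.224e+00 -1.120e-01] p [673.5  16.5 159.2] rot [3.049 0.009 1.651] F [5.8 1.1 1.6] M [ 0.45 -1.13  0.26] gap 14.8
clock: 41.4
eef_pos: [673.4, 16.7, 159.1]
eef_rot: [3.049, 0.006, 1.622]
wrist_force: [5.2, 3.9, 2.7]
finger_gap: 14.7
t41.40 q [-3.000e-02  5.590e-01  1.267e+00  1.000e-03  1.224e+00 -8.200e-02] p [673.4  16.7 159.1] rot [3.049 0.006 1.622] F [5.2 3.9 2.7] M [ 0.45 -1.09  0.35] gap 14.7
```

View pics/w24.png

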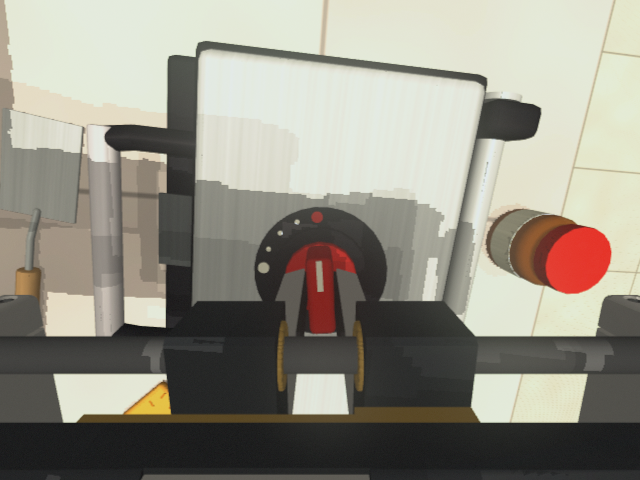

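The finger gap is widening (14.8 mm) and the torque has plateaued, so the dial is on its stop. I'll relax the twist a little, open and rise.

```bash
python3 -m jog '[[0,0,0,0,0,-0.04,8],[0,0,0,0,0,0,20],[0,0,0,0,0,0,30],[0,0,0,0,0,0,40],[0,0,0,0,0,0,45],[0,0,0,0,0,0,45]]'; python3 -m jog '[[0,0,-0.5,0,0,0,45],[0,0,-1.5,0,0,0,45],[0,0,-3,0,0,0,45],[0,0,-3,0,0,0,45],[0,0,-3,0,0,0,45],[0,0,-3,0,0,0,45],[0,0,0,0,0,0,45]]'; python3 - <<'E'
from h import *
st();c=vision.camera("wrist")["color"]; cv2.imwrite("pics/w25.png",c)
cv2.imwrite("pics/w25z.png",cv2.resize(c[200:330,240:400],None,fx=4.5,fy=4.5,interpolation=cv2.INTER_CUBIC))
E
```

```text
clock: 42.0
eef_pos: [672.7, 15.9, 158.4]
eef_rot: [3.052, 0.01, 1.657]
wrist_force: [-0.4, 0.5, 0.8]
finger_gap: 41.9
clock: 42.7
eef_pos: [660.8, 16.3, 304.4]
eef_rot: [3.044, 0.011, 1.656]
wrist_force: [-0.3, 0.6, -1.1]
finger_gap: 42.3
t42.70 q [-0.031  0.451  1.094  0.     1.498 -0.117] p [660.8  16.3 304.4] rot [3.044 0.011 1.656] F [-0.3  0.6 -1.1] M [-0.03  0.09 -0.02] gap 42.3
```

View pics/w25z.png

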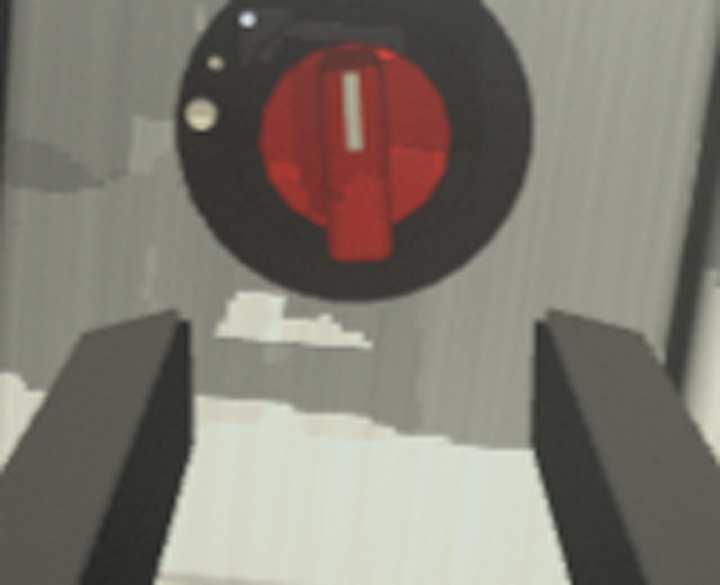

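The dial reads 3.117 − 1.70 ≈ 1.41 rad, i.e. at its stop. I'll back away and take final pictures.

```bash
python3 -m jog '[[0,-3,-3,0,0,0,45],[0,-4,-3,0,0,0,45],[0,-4,-2,0,0,0,45],[0,-4,0,0,0,0,45],[0,-4,0,0,0,0,45],[0,0,0,0,0,0,45],[0,0,0,0,0,0,45]]'; python3 - <<'E'
from h import *
st()
for n in("wrist","side","scene"): cv2.imwrite(f"pics/{n}_f.png",vision.camera(n)["color"])
a=cv2.imread("pics/side_f.png");b=cv2.imread("pics/side19.png")
cv2.imwrite("pics/side_fz.png",cv2.resize(a[150:300,260:440],None,fx=4,fy=4,interpolation=cv2.INTER_CUBIC))
E
```

```text
clock: 43.45
eef_pos: [464.2, 0.1, 360.9]
eef_rot: [3.051, 0.01, 1.656]
wrist_force: [0.3, -0.4, 0.1]
finger_gap: 42.2
t43.45 q [-0.081 -0.026  1.539  0.005  1.538 -0.167] p [4.642e+02 1.000e-01 3.609e+02] rot [3.051 0.01  1.656] F [ 0.3 -0.4  0.1] M [-0.04  0.09  0.02] gap 42.2
```

View pics/wrist_f.png

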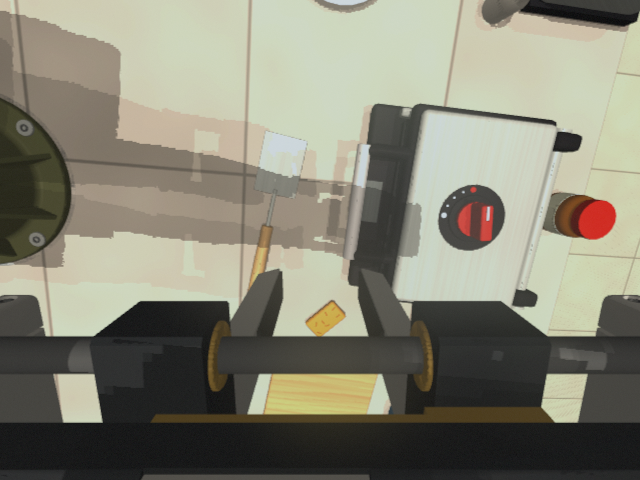

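View pics/side_fz.png

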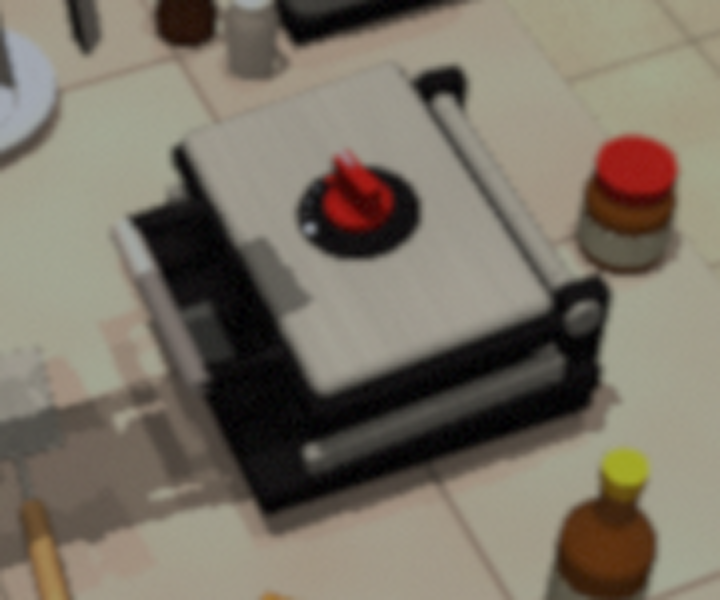

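View pics/scene_f.png

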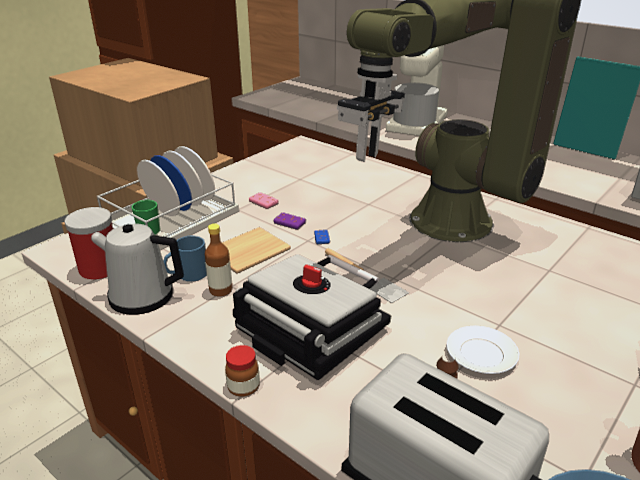

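View pics/side_f.png

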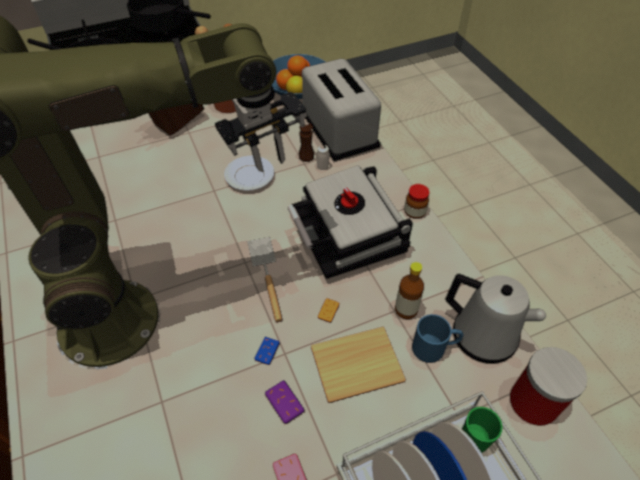

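The lid rests as it was left, with its front corner at (320,393) in the side crop as before. The dial points at the red mark, and every other object is where it started. Signing off.

```bash
python3 - <<'E'
from cell import order
print(order.sign_off())
E
```

```text
the job is handed in; nothing more can be done
None
```

The job is finished and handed in at about 43.6 s of the 72 s allowed; no verdict is reported back.

**What I did**
- **Lid up:** I lifted the lid by its handle to the open stop. The force rose to 36 N there, and the pose matched the model at 1.25 rad.
- **Patty:** I took the larger golden patty from the board with a tilted grip. I laid it flat on the lower plate, feeling contact at the predicted height.
- **Lid down:** I re-gripped the handle and lowered the lid under control at all times. The vertical force changed from −3 N to +15 N as it came to rest on the patty, at about 0.06–0.07 rad. It did not move when I let go.
- **Dial:** I then turned the dial clockwise until the torque levelled off at its stop.

**Last checks**
- **Dial:** it reads about 1.41 rad in the wrist view and points at the red mark.
- **Lid:** it is in the same place in the side view as when it was released.
- **Other objects:** the decoys, spatula, plate, shakers, bottle and mug look unmoved.
- **Contact:** the gripper is clear of everything, with zero force.

**What disagreed**
- **Lifting arc:** my first estimate was a few mm off, because the bar sat nearer the fingertips than assumed. The wrist force briefly reached about 39 N at the handle, and I corrected the path.
- **Plate centre:** the wrist view put it up to 6 mm from the model, so I placed the patty between the two estimates. It is within about 4 mm of the middle by either.

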